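Pack the next mirror panel on the sloping rack with a cork separator between

ROBOT

A 6-joint arm with a two-finger parallel gripper is mounted at the origin on the work surface; the furniture and walls round the work are solid. World frame = base frame: x ahead of the robot, y to its left, z up, the work surface at z = 0. Lengths are in mm, angles in rad, forces in N, time in s.
With the tool pointing down it reaches from about 350 to 775 mm from the base axis. Payload 7.3 kg.
Tool frame: the origin (TCP) lies at the very end of the fingers, on their centre line; the grasp point (between the pads) lies 19 mm behind it; z points along the fingers, y is the line along which they close (so a half turn about z gives the same grasp; the last joint's range is limited). The gripper opens to 92 mm and grips with 3 to 60 N. Pads are 19 mm wide; open, the fingers measure 130 mm over their backs; the gripper's body (75 mm by 190 mm) begins 47 mm behind the grasp point.
Start: joints at [-1.292, 0.342, 1.524, -0, 1.275, -0.146], TCP at [216.397, -478.349, 226.741] pointing down, gripper open.
Joint ranges: [-2.53, 2.53], [-0.77, 2.02], [0.04, 2.7], [-1, 4.14], [0.28, 2.66], [-3.11, 3.11]. Speed limits (rad/s): [2.57, 2.57, 3.14, 3.14, 3.14, 3.14].

INTERFACE

Orientations are given as [roll, pitch, yaw] about the fixed x, y, z axes, in that order (R = Rz(yaw) Ry(pitch) Rx(roll)).
In Python, from plant import get_obs, optics, ticket, finder gives the robot as it stands.
- The arm moves only by the tool send_rows, never from a script. Its arguments are lists of equal length, an entry for each row: "offset": the shift along the tool's x, y, z scaled (see below), a list of three; "delta_rot": the turn, a rotation vector about the tool's x, y, z scaled (see below), a list of three. In form: {"offset": [[dx, dy, dz], ...], "delta_rot": [[rx, ry, rz], ...]}. A call has 1 to 8 rows; each row is the pose to reach, as a shift and turn from the pose commanded when the call began, along the tool's axes at that moment, turning the shorter way round; what a row does not reach only later rows make up. The controller multiplies each number of a shift by 120 mm and each number of a turn by 360 degrees. A row lasts 1/8 s, in which the tool goes at most 62.5 mm and 10.7 degrees, less where a joint would pass 70% of its speed; a pose out of reach is approached as far as the arm can. A call with a number of a shift or a turn outside -1 to 1 is refused whole. A call with a gripper value outside its range is refused whole. "grip" is the opening, from 0 (shut) to 1 (fully open), set as the call begins (left out, the last holds). The fingers move at their own pace and stop on an object; the grip force is fixed at half the most. Time passes only in rows, so rows that repeat a pose let the fingers close. It gives the time, the measured TCP pose, the force, the opening and the grip force at its end, in the units of the state.
- get_obs(): the state, without advancing time (a new reading comes with each control period).
- optics.capture(name): name is "scene" or "top" or "wrist"; returns the picture (400x640x3 uint8, red, green, blue); there is no depth.
- optics.get_calibration(name): a dict with "fx", "fy", "cx", "cy" (pixels), "world_from_camera" (4x4, takes a point from camera to world coordinates). Camera axes: x right, y down, z forward; pixel columns grow to the right and rows downward; lengths in mm; the calibration is good to about 2 mm. A picture is of the moment at which its call begins: read the wrist's pose just before it. get_calibration takes no time and is no camera call; for the wrist camera it gives the pose at the moment of the call.
- ticket.close_job(): hands the job in; it is judged then, once.
Trained networks look in the newest picture that a camera, given by its name, has taken for a name from the list of things; names that differ only in an ending like _2 or _b are one class to them, and where a whole thing is asked for, a point or a joint stands for the part that bears it (a point fixed in the world has none). Each returns a list of dicts, best first, with "confidence" (0 to 1); they miss things now and then, are a little off and sometimes report something else, mostly with a low value. They report only what shows in the picture. A call takes as long as a camera call. They do not tell look-alikes from the thing itself.
- finder.boxes_of(target, camera): "box" ([left, top, right, bottom] in pixels, round what is visible of it).
- finder.silhouettes(target, camera): "region" (400x640 bool, what is visible of it) and "box" ([left, top, right, bottom] in pixels, round what is visible of it).
- finder.pinpoint(target, camera): "uv" ([column, row] in pixels: a listed point, or the origin of a listed thing).
The state is a dict: "time": time; "joint_positions": joint angles; "dq": joint speeds; "tau": joint torques, N m; "tool_pos": TCP position; "tcp_rot": TCP orientation; "contact_force": force on the tool from outside, world axes, zero at the start; "moment": the same for the moment, N m; "grip_width": finger opening in mm; "finger_force": force on a finger pad.
Only numpy, scipy, OpenCV 4.12 (cv2) and the standard library are available. Lean on these libraries where they do the work, as an engineer would, in place of code of your own. Each camera call takes 0.05 s, during which the arm holds its last target. There are 200 camera calls.

TASK

Pack the waiting mirror panel on the sloping rack: lay the cork separator on the panel that is already there, then set the second panel gently on the cork, both straight on top of one another between the corner guides and down by the foot stop, so that glass never touches glass. Then swing the keeper over until its rubber foot rests on the stack. Leave the panel already there in place and do not disturb the tape roll, the suction lifter or the steel square.

Things in the scene. Friction and masses are not known exactly. Their poses are not given: they have to be found in the camera images.
- bed: Sloping felt bed of the fixed plywood packing rack, 228 x 90 mm, but only 40 mm wide for x within 40 mm of the middle (finger cut-outs). Origin: on its upper surface. x points up the slope, away from the robot; y across; z square out of the bed, 30 degrees from vertical, leaning to the robot. A panel that touches the foot stop has its centre at x=-2 mm, y=0.
- foot_stop (a point): Middle of the foot stop's face at the bed's lower end, on the bed's surface (x=-92 mm in the bed's frame). The stop is 41 mm high. Two aluminium corner guides run 30 mm up the slope from it, 63 mm apart inside, 39 mm high with a mouth flared outwards up to 49 mm.
- panel_a: Mirror glass panel already lying on the bed, 180 x 56 x 12 mm, painted dark back up. Origin: centre of its underside; x along its length, z through its thickness to the top face.
- panel_b: The waiting mirror glass panel, same as panel_a (180 x 56 x 12 mm, 0.3 kg, dark back up), lying on the two bearers, its underside 30 mm above the bench. Origin: centre of its underside; x along its length, y across, z up. Grip it across its 56 mm width at mid length, by its long edges only: the layer under it in the stack is as wide.
- separator: Cork separator sheet, 180 x 56 x 10 mm, 0.05 kg, lying on the two bearers beside panel_b, its underside 30 mm above the bench. Origin: centre of its underside; axes as panel_b. Grip it likewise.
- bearers: Two fixed light wooden battens with felt tops, 250 mm long, 26 mm wide, 30 mm high, 58 mm either side of the origin along x, running along y. Origin on the bench midway between them. The pieces lie across them, so fingers find 90 mm of free room between the battens.
- keeper_hinge (a point): Pin of the keeper at the upper end of the rack: in the bed's frame at x=108, y=0, z=46 mm; it runs along the bed's y.
- keeper (a joint): Keeper: flat aluminium bar, 74 x 28 x 6 mm, on a stiff hinge (stays where left). 0 = shut: the bar is parallel to the bed and points down the slope, its 9 mm rubber foot (45 to 67 mm from the pin) resting on a full stack of 34 mm. It grows as it opens, in rad: at 1.57 it stands square out of the bed; it starts thrown back beyond that.
- keeper_tip (a point): Middle of the keeper bar 70 mm from the pin, at its free end.
- tape_roll: Bystander: brown tape roll, 105 mm across, 48 mm high. Origin: centre of its underside.
- suction_lifter: Bystander: black suction cup with an orange handle, 66 x 72 x 42 mm. Origin: centre of its underside.
- steel_square: Bystander: steel try square with a black stock, 100 x 165 x 12 mm, flat on the bench. Origin: centre of its underside.
Mind the look-alikes: they are no part of the job. Leave any orange look-alike of the panel_b alone.

How it is judged (in metres and radians):
On the way, in this order (a step that is already met when the one before it is completed fails the run):
1. the cork separator lies on the first panel, straight and released (x of separator in the frame of bed between -0.009 and 0.009 m and y of separator in the frame of bed between -0.007 and 0.007 m and z of separator in the frame of bed between 0.008 and 0.017 m and angle between the z axis of separator and the z axis of bed, either way round below 0.07 rad and angle between the x axis of separator and the x axis of bed, either way round below 0.1 rad and contact force between the fingers and separator below 0.2 N and linear speed of separator below 0.03 m/s), for 0.2 s.
2. the second panel lies on the separator, straight and released (x of separator in the frame of bed between -0.009 and 0.009 m and y of separator in the frame of bed between -0.007 and 0.007 m and z of separator in the frame of bed between 0.008 and 0.017 m and angle between the z axis of each of separator, panel_b and the z axis of bed, either way round below 0.07 rad and angle between the x axis of each of separator, panel_b and the x axis of bed, either way round below 0.1 rad and x of panel_b in the frame of bed between -0.009 and 0.009 m and y of panel_b in the frame of bed between -0.007 and 0.007 m and z of panel_b in the frame of bed between 0.018 and 0.027 m and contact force between the fingers and panel_b below 0.2 N and linear speed of panel_b below 0.03 m/s), for 0.2 s.
At the end, for the whole second after the job is handed in: On the bed lie panel_a, the separator and panel_b in this order, at rest, flat on one another (within 4 to 5 mm of height and 4 degrees), each within 9 mm along and 7 mm across of the bed's centre and straight to 5 degrees, and the keeper is shut on them (joint below 0.09 rad) (x of panel_a in the frame of bed between -0.009 and 0.009 m and y of panel_a in the frame of bed between -0.007 and 0.007 m and z of panel_a in the frame of bed between -0.004 and 0.005 m and angle between the z axis of each of panel_a, separator, panel_b and the z axis of bed, either way round below 0.07 rad and angle between the x axis of each of panel_a, separator, panel_b and the x axis of bed, either way round below 0.1 rad and x of separator in the frame of bed between -0.009 and 0.009 m and y of separator in the frame of bed between -0.007 and 0.007 m and z of separator in the frame of bed between 0.008 and 0.017 m and x of panel_b in the frame of bed between -0.009 and 0.009 m and y of panel_b in the frame of bed between -0.007 and 0.007 m and z of panel_b in the frame of bed between 0.018 and 0.027 m and value of joint keeper below 0.09 rad and linear speed of each of panel_b, separator below 0.02 m/s); the robot touches nothing.
It fails at once if glass touches glass (contact force between panel_a and panel_b above 0.5 N).
It fails at once if the second panel is rammed or pressed hard on the separator (over 120 N) (contact force between panel_b and separator above 120 N).
It fails at once if the second panel is dropped (falls free of the fingers at over 0.5 m/s) (contact force between the fingers and panel_b below 0.1 N and linear speed of panel_b above 0.5 m/s).
It fails at once if the tape roll, suction lifter or steel square is disturbed (moved 30 mm) (distance of any of tape_roll, suction_lifter, steel_square from where it was at the start of the episode above 0.03 m).
It also fails if it takes over 72 s, if anything falls off the work surface, if the arm or the gripper's body presses on something with over 40 N, if the wrist force passes 120 N, or if a joint passes its speed limit or range.

## Working session

There is one attempt and no reset: what is moved stays moved. The work goes in short steps, Python scripts to look and compute and a tool call to move; the robot and the scene stay as the last step left them, time stands still between calls to the robot, and variables do not carry over. Pictures are saved under pics/ and viewed, at most 10 in all, crops included, and the job is handed in when it is done.

Besides the shell and the picture viewer there is one more tool, called as a command line: name --argument value ..., lists and objects as JSON in quotes. send_rows: Moves the arm, as the interface text tells. Its arguments: {"type":"object","properties":{"offset":{"type":"array"},"delta_rot":{"type":"array"},"grip":{"type":"number"}},"required":["offset","delta_rot"]}

```bash
ls; mkdir -p pics; python3 - <<'E'
from plant import get_obs, optics, finder
import cv2, numpy as np
print(get_obs())
for c in ["scene","top"]:
    im=optics.capture(c); cv2.imwrite(f"pics/{c}0.png",im[:,:,::-1])
    k=optics.get_calibration(c); print(c,k)
    for t in ["panel_b","separator","bearers","bed","foot_stop","keeper_hinge","keeper_tip","tape_roll","suction_lifter","steel_square"]:
        print(t,[(np.round(d["uv"]),round(d["confidence"],2)) for d in finder.pinpoint(t,c)])
E
```

```text
pics
{'time': 0.0, 'joint_positions': array([-1.29201075e+00,  3.42743278e-01,  1.52501367e+00,  7.45737042e-06,
        1.27539862e+00, -1.46008413e-01]), 'dq': array([-0.00123505,  0.00033887,  0.00059947, -0.00054672, -0.00114751,
        0.00034755]), 'tau': array([ 1.21108067e-03, -4.31244314e+01, -2.44221336e+01,  7.17716594e-02,
        5.58433158e-02, -1.21035473e-04]), 'tool_pos': array([ 216.27540553, -477.93749381,  226.03546581]), 'tcp_rot': array([-3.14004741e+00, -2.34442849e-04,  4.24791637e-01]), 'contact_force': array([-0.39505024, -0.73129778, -0.19393457]), 'moment': array([-0.04454388, -0.02337723, -0.01054487]), 'finger_force': 0.0, 'grip_width': 91.61246417474196}
scene {'fx': 480.2028890038856, 'fy': 480.2028890038856, 'cx': 317.3363561073736, 'cy': 204.4993772354682, 'world_from_camera': array([[-5.35482350e-01, -6.47221950e-01,  5.42551748e-01,
        -3.85532866e+02],
       [-8.44387411e-01,  3.97826586e-01, -3.58809012e-01,
         5.33340082e+02],
       [ 1.63875592e-02, -6.50259759e-01, -7.59535182e-01,
         1.38269308e+03],
       [ 0.00000000e+0
[... 755 characters left out ...]
63308e+02],
       [-9.99882945e-01,  1.45021935e-02, -4.87665866e-03,
        -2.16328713e+01],
       [ 2.85125271e-03, -1.36534604e-01, -9.90631199e-01,
         1.66440712e+03],
       [ 0.00000000e+00,  0.00000000e+00,  0.00000000e+00,
         1.00000000e+00]])}
panel_b [(array([357., 168.]), 0.91), (array([255., 200.]), 0.91), (array([418., 207.]), 0.67)]
separator [(array([215., 204.]), 0.67)]
bearers [(array([239., 202.]), 0.67)]
bed [(array([359., 168.]), 0.94)]
foot_stop [(array([361., 192.]), 0.7)]
keeper_hinge [(array([362., 139.]), 0.79)]
keeper_tip [(array([361., 130.]), 0.69)]
tape_roll [(array([215., 207.]), 0.52)]
suction_lifter [(array([422., 145.]), 0.78)]
steel_square []
```

View pics/scene0.png

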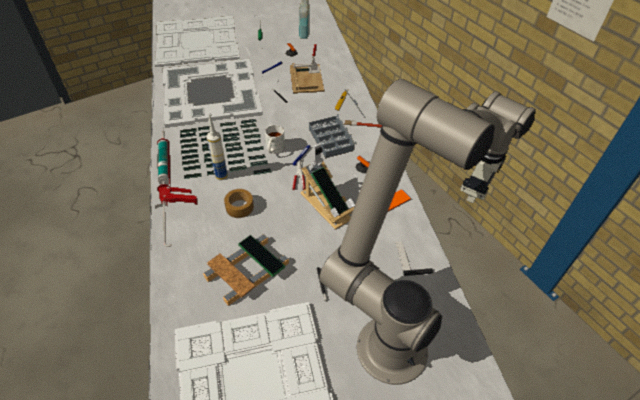

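View pics/top0.png

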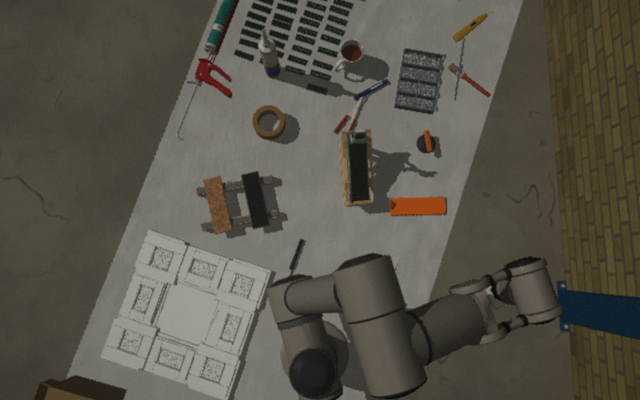

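Scene: the dark panel_b is at (262,256) in the scene view and (255,200) in the top view. The cork is at (231,273) / (216,204), and the rack with panel_a at (326,190) / (357,168). The orange look-alike is at (418,207) in the top view. Candidates for panel_b are therefore (255,200) dark on bearers, (357,168) panel_a on the rack, and (418,207) orange, so I choose (255,200).

```bash
cat > h.py <<'E'
import numpy as np, cv2
from plant import get_obs, optics, finder, ticket
from scipy.spatial.transform import Rotation as R
from scipy.optimize import least_squares
def ray(k,uv):
    T=k["world_from_camera"]; d=np.array([(uv[0]-k["cx"])/k["fx"],(uv[1]-k["cy"])/k["fy"],1])
    return T[:3,3],T[:3,:3]@d
def onz(k,uv,z):
    o,d=ray(k,uv); return o+d*(z-o[2])/d[2]
def proj(k,P):
    T=k["world_from_camera"]; p=(np.atleast_2d(P)-T[:3,3])@T[:3,:3]
    return np.c_[p[:,0]/p[:,2]*k["fx"]+k["cx"],p[:,1]/p[:,2]*k["fy"]+k["cy"]]
def rect(k,region,z):
    """min area rect of region on plane z: centre, length,width, yaw of long axis"""
    c=max(cv2.findContours(region.astype(np.uint8),0,2)[0],key=cv2.contourArea)[:,0]
    w=np.array([onz(k,p,z)[:2] for p in c],np.float32)
    (cx,cy),_,_=r=cv2.minAreaRect(w); b=cv2.boxPoints(r); e=[b[1]-b[0],b[2]-b[1]]
    e.sort(key=np.linalg.norm); L=e[1]
    y=np.arctan2(L[1],L[0]); y=(y+np.pi/2)%np.pi-np.pi/2
    return np.round([cx,cy,np.linalg.norm(L),np.linalg.norm(e[0])],1),round(y,3)
def bedR(yaw): return R.from_euler("zy",[yaw,-np.pi/6]).as_matrix()
BP={"foot_stop":[-92,0,0],"keeper_hinge":[108,0,46],"bed":[0,0,0]}
def fitbed(obs,x0=(560,-80,110,0)):
    """obs: list of (k,name,uv)"""
    f=lambda x:np.concatenate([(proj(k,np.array(x[:3])+bedR(x[3]*.01)@np.array(BP[n]))[0]-uv) for k,n,uv in obs])
    s=least_squares(f,x0,loss="soft_l1"); x=s.x.copy(); x[3]*=.01; return x,s.fun.reshape(-1,2)
def tool():
    o=get_obs(); return o["tool_pos"],R.from_euler("xyz",o["tcp_rot"])
def cmd(p,rot):
    """print the offset/delta_rot (scaled) from the measured pose to target"""
    t,r=tool(); print("offset",np.round(r.inv().apply(np.array(p)-t)/120,4),"rot",np.round((r.inv()*rot).as_rotvec()/(2*np.pi),4), "mm",np.round(np.linalg.norm(np.array(p)-t)))
E
python3 - <<'E'
from h import *
obs=[]
for c in ["scene","top"]:
    optics.capture(c);k=optics.get_calibration(c)
    for t,z in [("panel_b",42),("separator",40)]:
        for d in finder.silhouettes(t,c)[:3]: print(c,t,d["box"],round(d["confidence"],2),rect(k,d["region"],z))
    for n in BP:
        d=finder.pinpoint(n,c)
        if d: obs.append((k,n,d[0]["uv"]))
    print(c,"bear",onz(k,finder.pinpoint("bearers",c)[0]["uv"],0))
print(fitbed(obs))
for t,n in [("tape_roll",0),("suction_lifter",0)]:
    print(t,onz(k,(268,122) if t[0]=="t" else (425,142),20))
print(optics.get_calibration("wrist")["world_from_camera"].round(3), optics.get_calibration("wrist")["fx"]); t,r=tool()
W=optics.get_calibration("wrist")["world_from_camera"]
print("cam in tool", r.inv().apply(W[:3,3]-t), r.inv().as_matrix()@W[:3,:3])
E
```

```text
scene panel_b [307.1, 162.3, 347.1, 215.3] 0.97 (array([ 611.5, -175.4,  241.7,   64.1]), np.float32(-0.16))
scene panel_b [239.4, 238.5, 286.1, 276.3] 0.86 (array([482.2, 180.7, 187. ,  59.4]), np.float32(0.212))
scene panel_b [390.0, 191.1, 408.8, 209.9] 0.54 (array([ 441.6, -363.3,   90.9,   55. ]), np.float32(-1.57))
scene separator [210.9, 255.8, 254.9, 297.6] 0.66 (array([469. , 300.7, 183.1,  57.5]), np.float32(0.218))
scene bear [481.42832395 244.84005088   0.        ]
top panel_b [386.2, 199.9, 443.9, 216.3] 0.97 (array([ 458.9, -331.8,  176.6,   57.8]), np.float32(1.556))
top panel_b [349.9, 138.6, 370.8, 196.0] 0.88 (array([ 582.2, -148.3,  183.6,   61.5]), np.float32(0.026))
top panel_b [242.0, 173.3, 267.6, 228.1] 0.8 (array([487.3, 184.1, 178.4,  57.5]), np.float32(0.216))
top separator [203.0, 175.5, 232.0, 232.6] 0.65 (array([474.7, 307. , 178.3,  57.6]), np.float32(0.237))
top bear [493.34970753 249.97016179   0.        ]
(array([ 5.78264109e+02, -1.48052058e+02,  8.55390165e+01,  5.18419207e-02]), array([[-3.39359953, -0.57434883],
       [ 0.5300099 ,  1.37149131],
       [-1.75054587, -0.57802495],
       [ 0.82099601,  2.74498286],
       [-0.00839349, -0.7618239 ],
       [ 0.29228579,  0.5495854 ]]))
tape_roll [748.05311937 144.56487941  20.        ]
suction_lifter [ 672.8901334  -372.14539579   20.        ]
[[ 4.13000e-01 -8.67000e-01 -2.79000e-01  2.92606e+02]
 [-9.11000e-01 -3.92000e-01 -1.28000e-01 -4.43769e+02]
 [ 1.00000e-03  3.07000e-01 -9.52000e-01  3.84370e+02]
 [ 0.00000e+00  0.00000e+00  0.00000e+00  1.00000e+00]] 359.4052421528364
cam in tool [ 8.36708620e+01 -8.89080815e-02 -1.57636150e+02] [[ 5.32468601e-04 -9.51656829e-01 -3.07162819e-01]
 [ 9.99999439e-01  2.25383310e-04  1.03521884e-03]
 [-9.15943705e-04 -3.07163198e-01  9.51656414e-01]]
```

send_rows --offset '[[0.93,-0.33,-0.22],[0.93,-0.33,-0.22],[0.93,-0.33,-0.22]]' --delta_rot '[[0,0,0],[0,0,0],[0,0,0]]'

```text
time: 2.17
tool_pos: [304.2, -394.3, 254.4]
tcp_rot: [3.139, -0.001, 0.43]
contact_force: [-0.6, 0.7, -0.4]
grip_width: 92.1
finger_force: 0.0
```

send_rows --offset '[[0.93,-0.33,-0.22],[0.93,-0.33,-0.22],[0.93,-0.33,-0.22]]' --delta_rot '[[0,0,0],[0,0,0],[0,0,0]]'

```text
time: 2.55
tool_pos: [389.0, -312.8, 280.3]
tcp_rot: [3.14, -0.001, 0.429]
contact_force: [0.2, -0.6, 0.1]
grip_width: 92.0
finger_force: 0.0
```

send_rows --offset '[[0.93,-0.33,-0.22],[0.93,-0.33,-0.22],[0.93,-0.33,-0.22]]' --delta_rot '[[0,0,0],[0,0,0],[0,0,0]]'

```text
time: 2.92
tool_pos: [474.0, -231.4, 306.1]
tcp_rot: [3.141, -0.001, 0.428]
contact_force: [0.6, -0.8, -0.2]
grip_width: 91.9
finger_force: 0.0
```

send_rows --offset '[[0.93,-0.33,-0.22],[0.93,-0.33,-0.22],[0.93,-0.33,-0.22],[0.93,-0.33,-0.22]]' --delta_rot '[[0,0,0.06],[0,0,0.06],[0,0,0.06],[0,0,0.06]]'

```text
time: 3.42
tool_pos: [557.0, -151.8, 331.3]
tcp_rot: [3.141, 0.002, 0.048]
contact_force: [-0.9, -0.4, 1.5]
grip_width: 91.9
finger_force: 0.0
```

```bash
python3 - <<'E'
from h import *
k=optics.get_calibration("wrist"); im=optics.capture("wrist"); cv2.imwrite("pics/rack.png",im[:,:,::-1])
print(tool()[0],get_obs()["tcp_rot"],k["world_from_camera"][:3,3])
obs=[]
for n in BP:
    d=finder.pinpoint(n,"wrist"); print(n,[(x["uv"],x["confidence"]) for x in d])
    if d: obs.append((k,n,d[0]["uv"]))
print(fitbed(obs,(578,-148,85,4)))
print([(x["uv"],x["confidence"]) for x in finder.pinpoint("keeper_tip","wrist")])
for n in ["panel_a","keeper"]:
    for d in finder.silhouettes(n,"wrist"):
        print(n,d["box"],d["confidence"])
        m=np.ascontiguousarray(d["region"]).astype(np.uint8); c=max(cv2.findContours(m,0,2)[0],key=cv2.contourArea)
        print(cv2.boxPoints(cv2.minAreaRect(c)).round(1).tolist(), cv2.approxPolyDP(c,4,True)[:,0].tolist())
E
```

```text
[ 556.6793669  -151.97636677  331.46727423] [3.14136409e+00 1.93087544e-03 4.72391126e-02] [ 640.85444607 -147.65211231  488.7975334 ]
foot_stop [([315.4, 197.4], 0.8)]
keeper_hinge []
bed []
(array([ 5.76619354e+02, -1.46598400e+02,  8.54245557e+01,  2.67875167e-02]), array([[-2.63864308e-08,  9.49778524e-07]]))
[([306.9, 66.7], 0.62)]
panel_a [10.7, 119.9, 109.9, 255.5] 0.93
[[10.899999618530273, 128.3000030517578], [55.0, 109.69999694824219], [113.0, 247.1999969482422], [68.9000015258789, 265.79998779296875]] [[12, 128], [66, 255], [104, 251], [108, 246], [59, 120]]
panel_a [280.0, 75.2, 339.6, 202.7] 0.57
[[281.29998779296875, 81.19999694824219], [340.79998779296875, 74.80000305175781], [354.3999938964844, 201.10000610351562], [294.8999938964844, 207.60000610351562]] [[340, 75], [333, 87], [292, 89], [282, 82], [296, 204], [336, 202]]
keeper [280.9, 55.7, 329.5, 87.6] 0.98
[[284.0, 54.0], [329.0, 54.0], [329.0, 88.0], [284.0, 88.0]] [[284, 57], [288, 86], [327, 85], [328, 54]]
keeper [0.0, 204.4, 22.2, 259.6] 0.4
[[0.0, 259.0], [0.0, 205.0], [23.0, 205.0], [23.0, 259.0]] [[0, 205], [1, 259], [23, 251]]
```

View pics/rack.png

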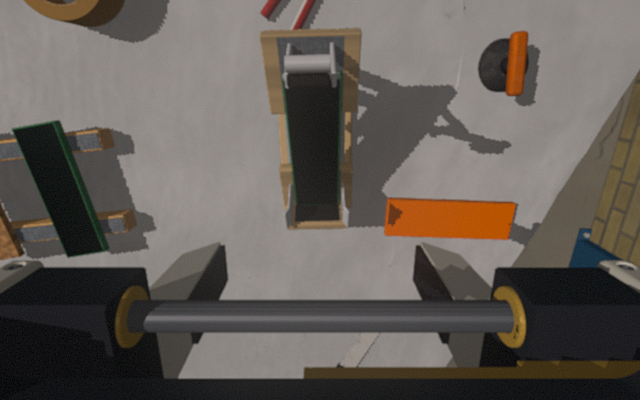

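The wrist view shows the rack at (263–360, 30–228), with panel_a dark at (285–342, 88–205). The thrown-back keeper is at (311,70), the foot stop at (317,210), panel_b at left (62,190), the orange look-alike at (450,218) and the suction lifter at (505,65). I'll refine the rack pose from a close crop.

```bash
python3 - <<'E'
from h import *
im=cv2.imread("pics/rack.png")[20:240,250:380]
cv2.imwrite("pics/rackz.png",cv2.resize(im,None,fx=3.6,fy=2.7*1.0,interpolation=2)) 
E
```

```text
(no output)
```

View pics/rackz.png

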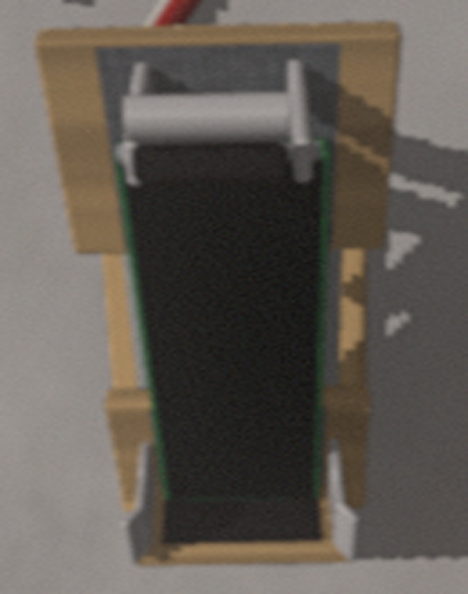

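```bash
python3 - <<'E'
from h import *
K={c:optics.get_calibration(c) for c in ["scene","top","wrist"]}
c2p=lambda x,y:np.array([250+x/3.6,20+y/2.7])-0.35
pts=[("top","foot_stop",(361,192)),("top","keeper_hinge",(362,139)),("top","bed",(359,168)),("scene","foot_stop",(343,215)),("scene","keeper_hinge",(319,162)),("scene","bed",(331,191)),("wrist","foot_stop",(315.4,197.4))]
L=[(118,170),(142,330),(165,497)];Rr=[(331,142),(326,330),(320,497)]
def f(x,full=False):
    o=x[:3];M=bedR(x[3]*.01);r=[]
    for c,n,uv in pts: r+=list((proj(K[c],o+M@np.array(BP[n]))[0]-uv)*(.5 if c!="wrist" else .25))
    for P,y in ((L,28),(Rr,-28)):
        q=proj(K["wrist"],np.array([o+M@np.array([a,y,12.]) for a in np.linspace(-100,100,41)]))
        for p in P:
            p=c2p(*p); r.append((np.interp(p[1],q[::-1,1],q[::-1,0])-p[0]))
        r.append((proj(K["wrist"],o+M@np.array([-92,y,12.]))[0,1]-c2p(0,497)[1])*.7)
    q=proj(K["wrist"],o+M@np.array([88,-28,12.]))[0]; r.append((q[1]-c2p(0,142)[1])*.7)
    return np.array(r)
s=least_squares(f,(577,-148,85,3),loss="soft_l1")
print(s.x, s.fun.round(2), np.sqrt(np.diag(np.linalg.inv(s.jac.T@s.jac))))
o=s.x[:3];M=bedR(s.x[3]*.01);print("hinge",o+M@[108,0,46])
# keeper angle from the tip pin
for a in np.arange(1.5,3.2,.2):
    print(round(a,1),proj(K["wrist"],o+M@[108-70*np.cos(a),0,46+70*np.sin(a)])[0].round(), proj(K["top"],o+M@[108-70*np.cos(a),0,46+70*np.sin(a)])[0].round(),proj(K["scene"],o+M@[108-70*np.cos(a),0,46+70*np.sin(a)])[0].round())
cmd((474,304,150),R.from_euler("xyz",[np.pi,0,.225]))
E
```

```text
[ 578.32080669 -144.7246226    84.63459805    6.38722263] [-0.75  1.28 -2.24 -0.33 -0.44 -0.25 -1.56 -1.2  -1.78 -0.18 -2.02 -0.03
  0.5  -0.24 -0.11 -0.28  0.12 -0.34  0.46  0.11  0.24 -0.27  1.11] [1.34067119 0.47871898 3.57184707 0.65156628]
hinge [ 648.66082827 -137.83111159  178.36165322]
1.5 [305. 130.] [359. 147.] [322. 156.]
1.7 [304. 112.] [359. 142.] [320. 153.]
1.9 [303.  92.] [359. 137.] [317. 150.]
2.1 [302.  69.] [358. 132.] [315. 147.]
2.3 [302.  45.] [358. 128.] [313. 145.]
2.5 [302.  23.] [358. 123.] [311. 144.]
2.7 [303.   3.] [357. 120.] [309. 144.]
2.9 [303. -12.] [357. 117.] [307. 144.]
3.1 [304. -23.] [356. 116.] [306. 145.]
offset [-0.516  -3.8191  1.519 ] rot [ 0.      0.     -0.0284] mm 497.0
```

Bed is at about (578, -146, 85) with yaw about 0.05; I'll refine it later from close by. Now to the cork.

send_rows --offset '[[-0.13,-0.955,0.2],[-0.13,-0.955,0.2],[-0.13,-0.955,0.2]]' --delta_rot '[[0,0,0],[0,0,0],[0,0,0]]'

```text
time: 4.15
tool_pos: [535.6, -33.4, 308.1]
tcp_rot: [-3.141, 0.001, 0.052]
contact_force: [0.7, -0.8, -0.1]
grip_width: 91.4
finger_force: 0.0
```

send_rows --offset '[[-0.13,-0.955,0.2],[-0.13,-0.955,0.2],[-0.13,-0.955,0.2]]' --delta_rot '[[0,0,0],[0,0,0],[0,0,0]]'

```text
time: 4.53
tool_pos: [515.0, 79.4, 284.0]
tcp_rot: [-3.141, 0.001, 0.052]
contact_force: [0.3, -0.8, 0.7]
grip_width: 91.8
finger_force: 0.0
```

send_rows --offset '[[-0.13,-0.955,0.2],[-0.13,-0.955,0.2],[-0.13,-0.955,0.2]]' --delta_rot '[[0,0,0],[0,0,0],[0,0,0]]'

```text
time: 4.9
tool_pos: [494.4, 192.5, 259.8]
tcp_rot: [3.141, 0.001, 0.051]
contact_force: [-0.2, -0.5, 0.2]
grip_width: 91.7
finger_force: 0.0
```

send_rows --offset '[[-0.13,-0.955,0.2],[-0.13,-0.955,0.2],[-0.13,-0.955,0.2],[-0.13,-0.955,0.2]]' --delta_rot '[[0,0,-0.028],[0,0,-0.028],[0,0,-0.028],[0,0,-0.028]]'

```text
time: 5.4
tool_pos: [474.9, 303.1, 236.6]
tcp_rot: [3.141, -0.001, 0.223]
contact_force: [-0.2, -0.5, -0.6]
grip_width: 91.7
finger_force: 0.0
```

```bash
python3 - <<'E'
from h import *
k=optics.get_calibration("wrist"); im=optics.capture("wrist"); cv2.imwrite("pics/cork.png",im[:,:,::-1])
print(get_obs()["tool_pos"],get_obs()["tcp_rot"])
for t,z in [("panel_b",42),("separator",40)]:
    for d in finder.silhouettes(t,"wrist")[:3]: print(t,d["box"],round(d["confidence"],2),rect(k,d["region"],z))
cmd((474,304,150),R.from_euler("xyz",[np.pi,0,.225]))
E
```

```text
[474.95872147 302.93113663 236.83113695] [ 3.14082658e+00 -1.01463833e-03  2.21674766e-01]
panel_b [398.7, 93.6, 475.9, 259.5] 0.95 (array([488.3, 185.8, 179. ,  59.8]), np.float32(0.216))
separator [285.7, 77.9, 347.0, 250.1] 0.95 (array([473.7, 305.2, 178.3,  55.7]), np.float32(0.231))
offset [-0.0052 -0.0088  0.7241] rot [ 0.0001 -0.0002 -0.0006] mm 87.0
```

View pics/cork.png

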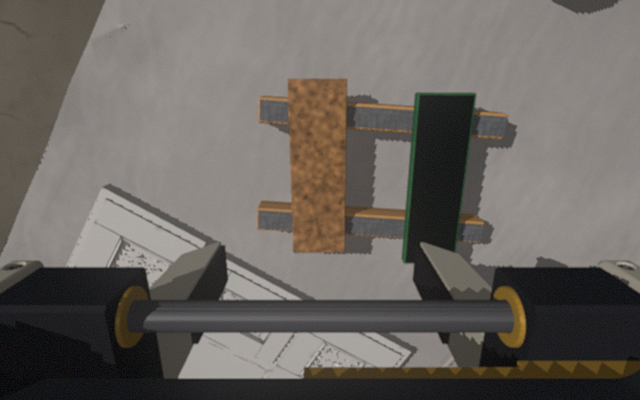

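The cork lies at (474,305) (pixel 318,165) with dark, green-edged panel_b to its right (440,175). Both are clear of other things. Descending to a shallow tip grip on the cork, so the fingers stay above the layer below.

send_rows --offset '[[-0.006,-0.02,0.5],[-0.006,-0.02,0.9],[-0.006,-0.02,0.9]]' --delta_rot '[[0,0,-0.0006],[0,0,-0.0006],[0,0,-0.0006]]'

```text
time: 5.92
tool_pos: [470.9, 305.0, 125.6]
tcp_rot: [3.14, 0.007, 0.226]
contact_force: [-0.0, 0.8, 0.9]
grip_width: 91.9
finger_force: 0.0
```

send_rows --offset '[[0,0,0.4],[0,0,0.65],[0,0,0.805],[0,0,0.805]]' --delta_rot '[[0,0,0],[0,0,0],[0,0,0],[0,0,0]]'

```text
time: 6.42
tool_pos: [473.5, 306.8, 32.8]
tcp_rot: [-3.142, -0.001, 0.227]
contact_force: [-0.5, -0.4, -0.4]
grip_width: 91.7
finger_force: 0.0
```

send_rows --offset '[[0,0,0],[0,0,0],[0,0,0],[0,0,0],[0,0,0],[0,0,0]]' --delta_rot '[[0,0,0],[0,0,0],[0,0,0],[0,0,0],[0,0,0],[0,0,0]]' --grip 0.4

```text
time: 7.18
tool_pos: [472.5, 307.0, 32.0]
tcp_rot: [3.141, -0.0, 0.228]
contact_force: [-0.6, -0.5, 4.5]
grip_width: 55.5
finger_force: 30.0
```

send_rows --offset '[[0,0,-0.3],[0,0,-0.7],[0,0,-0.7]]' --delta_rot '[[0,0,0],[0,0,0],[0,0,0]]'

```text
time: 7.55
tool_pos: [474.4, 308.1, 119.1]
tcp_rot: [-3.14, -0.007, 0.228]
contact_force: [-0.0, 0.4, -0.8]
grip_width: 55.3
finger_force: 30.0
```

send_rows --offset '[[0,0,-0.5],[0,0,-0.9],[0,0,-0.9]]' --delta_rot '[[0,0,0],[0,0,0],[0,0,0]]'

```text
time: 7.92
tool_pos: [473.8, 307.8, 226.5]
tcp_rot: [-3.14, -0.006, 0.228]
contact_force: [0.0, -0.0, -0.4]
grip_width: 55.6
finger_force: 30.0
```

send_rows --offset '[[-0.13,0.45,0],[-0.26,0.9,0],[-0.26,0.9,0]]' --delta_rot '[[0,0,0],[0,0,0],[0,0,0]]'

```text
time: 8.3
tool_pos: [465.3, 191.6, 221.6]
tcp_rot: [3.141, 0.004, 0.223]
contact_force: [1.1, 0.4, -0.3]
grip_width: 55.7
finger_force: 30.0
```

send_rows --offset '[[-0.13,0.45,0],[-0.26,0.9,0],[-0.26,0.9,0]]' --delta_rot '[[0,0,0],[0,0,0],[0,0,0]]'

```text
time: 8.68
tool_pos: [459.7, 80.2, 222.1]
tcp_rot: [-3.141, 0.003, 0.223]
contact_force: [1.1, 0.1, 0.2]
grip_width: 55.3
finger_force: 30.0
```

send_rows --offset '[[-0.13,0.45,0],[-0.26,0.9,0],[-0.26,0.9,0]]' --delta_rot '[[0,0,0],[0,0,0],[0,0,0]]'

```text
time: 9.05
tool_pos: [454.2, -31.5, 222.5]
tcp_rot: [-3.141, 0.002, 0.224]
contact_force: [0.1, 0.7, -0.9]
grip_width: 55.4
finger_force: 30.0
```

```bash
cat >> h.py <<'E'
B0=np.array([578.3,-145.7,84.8]); BY=.055
def bt(x,y,z,b=None,yaw=None):
    b=B0 if b is None else b; yaw=BY if yaw is None else yaw; M=bedR(yaw)
    cmd(b+M@[x,y,z],R.from_matrix(M)*R.from_euler("x",np.pi))
def tcpbed():
    t,r=tool(); M=bedR(BY); return (M.T@(t-B0)).round(1),(R.from_matrix(M).inv()*r*R.from_euler("x",np.pi)).as_rotvec().round(4)
E
python3 -c "
from h import *
print(get_obs()['tool_pos'],get_obs()['tcp_rot'],get_obs()['grip_width']);bt(-60,120,130)"
```

```text
[454.20306957 -31.45538996 222.50040265] [-3.14098970e+00  1.60319107e-03  2.23508878e-01] 55.44627756514743
offset [ 0.0172 -0.0154  0.4864] rot [-0.0117  0.0829  0.0262] mm 58.0
```

send_rows --offset '[[0.017,-0.015,0.486],[0.017,-0.015,0.486],[0.017,-0.015,0.486],[0.017,-0.015,0.486],[0.017,-0.015,0.486]]' --delta_rot '[[-0.004,0.028,0.009],[-0.0078,0.055,0.0175],[-0.0117,0.0829,0.0262],[-0.0117,0.0829,0.0262],[-0.0117,0.0829,0.0262]]'

```text
time: 9.68
tool_pos: [455.1, -25.8, 164.5]
tcp_rot: [3.111, -0.523, 0.068]
contact_force: [0.4, 0.2, -0.3]
grip_width: 55.5
finger_force: 30.0
```

```bash
python3 - <<'E'
from h import *
k=optics.get_calibration("wrist"); im=optics.capture("wrist"); cv2.imwrite("pics/side.png",im[:,:,::-1])
np.save("kside.npy",k["world_from_camera"])
print(get_obs()["tool_pos"],get_obs()["tcp_rot"],tcpbed())
print([(n,[(x["uv"],x["confidence"]) for x in finder.pinpoint(n,"wrist")]) for n in ["foot_stop","bed","keeper_hinge"]])
print("pred",proj(k,np.array([B0+bedR(BY)@p for p in [[-92,0,0],[0,0,0],[-92,28,12],[-92,-28,12],[88,28,12],[88,-28,12]]])))
x0,x1,y0,y1=340,620,60,310
z=cv2.resize(im[y0:y1,x0:x1,::-1],None,fx=2.4,fy=2.4,interpolation=2)
cv2.imwrite("pics/sidez.png",z)
E
```

```text
[455.96900033 -26.24366583 165.11108246] [ 3.11045692 -0.5234577   0.06862991] (array([-59.1, 122.9, 130.7]), array([ 0.0032, -0.0009,  0.0044]))
[('foot_stop', [([461.9, 228.0], 0.91)]), ('bed', [([475.1, 122.5], 0.29)]), ('keeper_hinge', [([318.3, 260.9], 0.41)])]
pred [[463.48725209 224.39819146]
 [478.41020696 115.12823015]
 [435.16942835 229.62590518]
 [502.71018046 229.99639723]
 [462.54069316 -16.72467906]
 [545.44853137 -16.37981529]]
```

View pics/sidez.png

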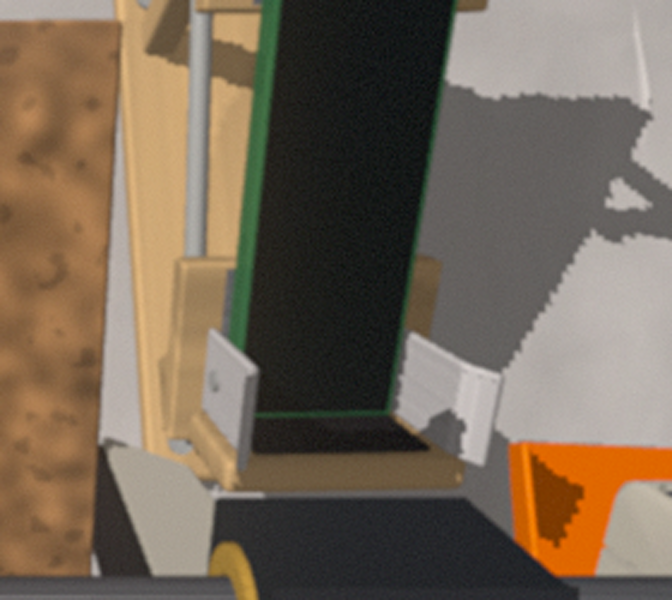

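The close view shows panel_a's top face with its lower edge at pixel row 232, spanning about (439–503). The guides stand at (430,225) and (530,225), and the foot stop below them at row 255. The held cork is at left. I'll refit the bed from both wrist views.

```bash
python3 - <<'E'
from h import *
K={c:optics.get_calibration(c) for c in ["scene","top"]}
k2=dict(optics.get_calibration("wrist")); k2["world_from_camera"]=np.load("kside.npy")
# first view: pose of wrist then, from logged tool pose and the fixed camera mount
t,r=tool(); W=optics.get_calibration("wrist")["world_from_camera"]; T=np.eye(4);T[:3,:3]=r.as_matrix();T[:3,3]=t
X=np.linalg.inv(T)@W
T1=np.eye(4);T1[:3,:3]=R.from_euler("xyz",[3.14136,.00193,.04724]).as_matrix();T1[:3,3]=[556.68,-151.98,331.47]
k1=dict(k2);k1["world_from_camera"]=T1@X
print(k1["world_from_camera"][:3,3])
pa=lambda x,y:np.array([250+x/3.6,20+y/2.7])-.35
pb=lambda x,y:np.array([340+x/2.4,60+y/2.4])-.3
views=[(k1,[pa(118,170),pa(142,330),pa(165,497)],[pa(331,142),pa(326,330),pa(320,497)],pa(0,497)[1]),
       (k2,[pb(277,0),pb(258,200),pb(240,390)],[pb(459,0),pb(426,205),pb(392,411)],pb(0,415)[1])]
pts=[("top","foot_stop",(361,192)),("top","keeper_hinge",(362,139)),("top","bed",(359,168)),("scene","foot_stop",(343,215)),("scene","keeper_hinge",(319,162)),("scene","bed",(331,191))]
def f(x,vs=views,w=.3):
    o=x[:3];M=bedR(x[3]*.01);r=[]
    for c,n,uv in pts: r+=list((proj(K[c],o+M@np.array(BP[n]))[0]-uv)*w)
    for k,L,Rr,vb in vs:
      for P,y in ((L,28),(Rr,-28)):
        q=proj(k,np.array([o+M@np.array([a,y,12.]) for a in np.linspace(-110,110,45)]))
        for p in P: r.append(np.interp(p[1],q[::-1,1],q[::-1,0])-p[0])
        r.append((proj(k,o+M@np.array([-92,y,12.]))[0,1]-vb)*.7)
    return np.array(r)
for vs,w in ((views,.3),(views,.05),(views[1:],.1),(views[:1],.1)):
    s=least_squares(f,(577,-148,85,3),loss="soft_l1",args=(vs,w)); print(s.x.round(2), s.fun[12:].round(2))
E
```

```text
[ 640.40209327 -147.92986668  489.06805619]
[ 576.14 -146.07   83.19    6.58] [ 0.02 -0.05  0.44 -0.03  0.59  0.33  0.54  0.03 -1.54 -2.01 -2.48  0.13
  0.74  0.57  0.75 -0.08]
[ 576.16 -146.03   83.26    6.59] [-0.04 -0.09  0.42 -0.02  0.54  0.3   0.52  0.03 -1.58 -2.04 -2.49  0.11
  0.71  0.56  0.75 -0.11]
[ 577.82 -151.55   71.96    6.86] [ 0.37 -0.01 -0.39  0.15 -0.22 -0.1   0.38 -0.17]
[ 575.19 -145.75   80.37    6.41] [-0.01 -0.19  0.19 -0.05  0.19 -0.14  0.01  0.04]
```

```bash
python3 - <<'E'
from h import *
import cv2
k=dict(optics.get_calibration("wrist")); k["world_from_camera"]=np.load("kside.npy"); t,r=tool()
im=cv2.imread("pics/side.png")
for a in (-40,0,60,90):
    print(a,proj(k,t+r.apply([[a,-28,-8],[a,28,-8]])).round(1).tolist(), "low",proj(k,t+r.apply([[a,28,2]])).round(1).tolist())
# cork extents by colour at rows
hsv=cv2.cvtColor(im,cv2.COLOR_BGR2HSV)
d=finder.silhouettes("separator","wrist")
for v in (90,130,170,200):
    print(v,[(np.where(x["region"][v])[0][[0,-1]].tolist() if x["region"][v].any() else None) for x in d[:1]])
print(d[0]["box"],d[0]["confidence"])
# panel edge profile rows
for v in (70,120,170,210,225):
    print(v,im[v,425:460,:].tolist()[::1] if v==170 else "")
g=im[:,:,1].astype(int)-im[:,:,2]  # green minus red
for v in (65,100,140,180,205,220):
    u=np.where(g[v,400:560]>20)[0]+400; print(v,u.tolist())
E
```

```text
-40 [[266.6, 338.6], [378.5, 338.7]] low [[375.6, 325.8]]
0 [[262.6, 267.3], [382.8, 267.3]] low [[379.5, 257.4]]
60 [[255.5, 138.1], [390.6, 138.1]] low [[386.4, 134.8]]
90 [[251.2, 60.7], [395.3, 60.7]] low [[390.5, 62.1]]
90 [[250, 388]]
130 [[254, 385]]
170 [[255, 384]]
200 [[257, 382]]
[249.9, 66.7, 388.5, 366.4] 0.87
70 
120 
170 [[110, 156, 192], [111, 156, 192], [110, 158, 195], [107, 155, 191], [109, 158, 193], [109, 156, 192], [109, 157, 193], [112, 159, 195], [113, 161, 196], [112, 159, 194], [109, 155, 192], [109, 156, 192], [103, 147, 174], [85, 126, 128], [65, 104, 76], [59, 99, 57], [67, 102, 61], [64, 102, 61], [71, 109, 68], [65, 101, 62], [51, 76, 53], [28, 40, 38], [27, 36, 37], [30, 36, 40], [31, 35, 39], [23, 31, 33], [26, 30, 37], [27, 33, 28], [25, 34, 36], [28, 36, 36], [28, 33, 34], [29, 34, 37], [24, 30, 30], [26, 28, 33], [24, 24, 30]]
210 
225 
65 [449, 450, 451, 452, 453, 454, 455, 456, 528]
100 [446, 447, 448, 449, 450, 451, 452, 522, 523]
140 [442, 443, 444, 445, 446, 447, 448, 516]
180 [438, 439, 440, 441, 442, 443, 444, 509]
205 [440, 441, 505, 506]
220 [503]
```

```bash
cat > fit.py <<'E'
from h import *
K={c:optics.get_calibration(c) for c in ["scene","top"]}
t,r=tool(); W=optics.get_calibration("wrist")
k2=dict(W); k2["world_from_camera"]=np.load("kside.npy")
T=np.eye(4);T[:3,:3]=r.as_matrix();T[:3,3]=t
X=np.linalg.inv(T)@k2["world_from_camera"]
T1=np.eye(4);T1[:3,:3]=R.from_euler("xyz",[3.14136,.00193,.04724]).as_matrix();T1[:3,3]=[556.68,-151.98,331.47]
pa=lambda x,y:np.array([250+x/3.6,20+y/2.7])-.35
im=cv2.imread("pics/side.png"); sat=cv2.cvtColor(im,cv2.COLOR_BGR2HSV)[:,:,1].astype(float)
C=[]
for v in (80,100,120,140,160,180,200):
    s=sat[v]; l=np.where(s[200:320]>90)[0]; rr=np.where(s[320:400]<90)[0]
    C.append((v,200+l[0]-.5,320+(rr[0]-.5 if len(rr) else np.nan)))
print(C)
V1=([pa(118,170),pa(142,330),pa(165,497)],[pa(331,142),pa(326,330),pa(320,497)],pa(0,497)[1])
V2=([(452,100),(444,180),(448,140)],[(523.8,100),(509.9,180),(516.8,140)],232.8)
pts=[("top","foot_stop",(361,192)),("top","keeper_hinge",(362,139)),("top","bed",(359,168)),("scene","foot_stop",(343,215)),("scene","keeper_hinge",(319,162)),("scene","bed",(331,191))]
def edge(k,o,M,y,z,v,a=110):
    q=proj(k,np.array([o+M@np.array([b,y,z]) for b in np.linspace(-a,a,45)])); return np.interp(v,q[::-1,1],q[::-1,0])
def f(x):
    o=x[:3];M=bedR(x[3]*.01);res=list(x[4:7]/2)+[x[7]/2*1.0]
    Xb=X.copy(); Xb[:3,3]+=x[4:7]
    a=dict(W);a["world_from_camera"]=T1@Xb; b=dict(W);b["world_from_camera"]=T@Xb
    for c,n,uv in pts: res+=list((proj(K[c],o+M@np.array(BP[n]))[0]-uv)*.3)
    for k,(L,Rr,vb) in ((a,V1),(b,V2)):
      for P,y in ((L,28),(Rr,-28)):
        for p in P: res.append(edge(k,o,M,y,12,p[1])-p[0])
        res.append((proj(k,o+M@np.array([-92,y,12.]))[0,1]-vb)*.7)
    for v,u in ((100,445.5),(180,437.5)): res.append(edge(b,o,M,28,0,v)-u)
    for v,l,u in C:
        res.append(edge(b,t,r.as_matrix(),-28,-8+x[7],v)-l); 
        if u==u: res.append(edge(b,t,r.as_matrix(),28,-8+x[7],v)-u)
    return np.array(res)
s=least_squares(f,(577,-147,84,5,0,0,0,0),loss="soft_l1")
print(s.x.round(2)); print(s.fun[16:].round(2)); print(np.sqrt(np.diag(np.linalg.inv(s.jac.T@s.jac))).round(2))
E
python3 fit.py
```

```text
[(80, np.float64(250.5), nan), (100, np.float64(251.5), np.float64(388.5)), (120, np.float64(252.5), np.float64(386.5)), (140, np.float64(253.5), np.float64(385.5)), (160, np.float64(254.5), np.float64(384.5)), (180, np.float64(256.5), np.float64(383.5)), (200, np.float64(257.5), np.float64(382.5))]
[ 5.7452e+02 -1.4616e+02  8.7930e+01  6.6300e+00 -2.1000e-01  1.5000e+00
 -1.8700e+00  1.3800e+00]
[-0.01  0.09  0.75  0.04  1.02  0.85  1.14  0.08 -2.91 -2.9  -2.9   0.12
  1.73  2.61  2.22 -0.11 -1.78 -1.41 -0.18 -0.04 -0.45  0.1   0.42  0.23
  0.29  0.37  0.16 -0.49  0.03 -0.36 -0.09]
[2.03 0.55 2.21 0.82 1.84 0.13 1.89 1.89]
```

```bash
cat >> fit.py <<'E'
print("----")
im1=cv2.imread("pics/rack.png").astype(int)
for v in (90,110,130,150,170,190):
    row=im1[v]; gr=row[:,1]-row[:,2]
    print(v,[(u,gr[u]) for u in range(275,350) if gr[u]>12], [u for u in range(275,350) if row[u].sum()<150][::200], )
d=[u for u in range(275,350) if im1[150,u].sum()<150]; print(d[0],d[-1])
im2=im.astype(int)
for v in (20,60,100,140,180,210):
    d=[u for u in range(430,560) if im2[v,u].sum()<150]; print(v,d[:1],d[-1:],[(u,im2[v,u].tolist()) for u in range(d[-1]-1,d[-1]+6)] if d and v in(60,140) else "")
E
python3 fit.py | sed -n '/----/,$p'
```

```text
----
90 [(283, np.int64(17)), (284, np.int64(26)), (339, np.int64(15)), (340, np.int64(19))] [285]
110 [(286, np.int64(23)), (339, np.int64(16)), (340, np.int64(20))] [287]
130 [(288, np.int64(20)), (339, np.int64(16))] [289]
150 [(290, np.int64(22)), (291, np.int64(15)), (338, np.int64(19)), (339, np.int64(19))] [292]
170 [(293, np.int64(14)), (338, np.int64(16))] [294]
190 [(294, np.int64(17)), (295, np.int64(18)), (338, np.int64(15))] [296]
292 339
20 [462] [535] 
60 [457] [529] [(528, [26, 36, 16]), (529, [44, 66, 36]), (530, [54, 82, 66]), (531, [59, 85, 95]), (532, [64, 90, 108]), (533, [66, 92, 112]), (534, [59, 87, 107])]
100 [453] [522] 
140 [449] [515] [(514, [22, 22, 17]), (515, [22, 37, 21]), (516, [49, 70, 43]), (517, [73, 85, 73]), (518, [89, 93, 91]), (519, [94, 96, 100]), (520, [95, 97, 100])]
180 [445] [509] 
210 [446] [504]
```

```bash
cat > fit2.py <<'E'
import io,contextlib
with contextlib.redirect_stdout(io.StringIO()):
    exec(open("fit.py").read())
V1=([(282.5,90),(285.3,110),(287.4,130),(289.5,150),(292.3,170),(293.5,190)],[(340.7,90),(340.6,110),(339.8,130),(339.7,150),(338.9,170),(338.7,190)],204.)
V2=([(455.5,60),(451.5,100),(447.5,140),(443.5,180)],[(530.5,60),(523.7,100),(516.8,140),(510.2,180)],232.8)
a=dict(W);a["world_from_camera"]=T1@X; b=dict(k2)
def g(x,vs,w,bias):
    o=x[:3];M=bedR(x[3]*.01);res=[]
    for c,n,uv in pts: res+=list((proj(K[c],o+M@np.array(BP[n]))[0]-uv)*w)
    Xb=X.copy(); Xb[:3,3]+=bias
    for i in vs:
      k=dict(W);k["world_from_camera"]=(T1 if i==0 else T)@Xb; L,Rr,vb=(V1,V2)[i]
      for P,y in ((L,28),(Rr,-28)):
        for p in P: res.append(edge(k,o,M,y,12,p[1])-p[0])
        res.append((proj(k,o+M@np.array([-92,y,12.]))[0,1]-vb)*.7)
    return np.array(res)
for bias in ((0,0,0),(0,1.5,-2)):
  for vs,w in (((0,),.02),((1,),.02),((0,1),.02),((0,1),.3),((),1)):
    s=least_squares(g,(577,-147,84,5),args=(vs,w,np.array(bias))); print(bias,vs,w,s.x.round(2),np.abs(s.fun[12:]).round(1).tolist() if vs else s.fun.round(1))
E
python3 fit2.py
```

```text
(0, 0, 0) (0,) 0.02 [ 571.92 -143.65   78.97    6.36] [0.3, 0.2, 0.1, 0.0, 0.5, 0.5, 0.0, 0.1, 0.2, 0.2, 0.2, 0.2, 0.1, 0.0]
(0, 0, 0) (1,) 0.02 [ 578.14 -152.77   68.38    6.28] [0.3, 0.1, 0.1, 0.3, 0.0, 0.3, 0.1, 0.2, 0.2, 0.0]
(0, 0, 0) (0, 1) 0.02 [ 575.29 -144.11   87.02    6.53] [0.3, 0.3, 0.1, 0.1, 0.4, 0.7, 0.3, 1.1, 0.8, 1.1, 0.8, 1.1, 0.9, 0.3, 2.8, 2.8, 2.8, 2.8, 0.2, 1.4, 1.6, 2.0, 2.1, 0.0]
(0, 0, 0) (0, 1) 0.3 [ 575.25 -144.14   86.94    6.51] [0.3, 0.2, 0.0, 0.1, 0.4, 0.7, 0.3, 1.1, 0.8, 1.1, 0.8, 1.1, 0.9, 0.3, 2.8, 2.8, 2.8, 2.8, 0.3, 1.4, 1.6, 2.0, 2.0, 0.1]
(0, 0, 0) () 1 [ 579.58 -155.44   72.92    2.83] [ 0.5  2.7  0.1 -0.2  2.2 -0.2 -1.8 -1.4 -0.4  0.2 -1.9  0.7]
(0, 1.5, -2) (0,) 0.02 [ 571.99 -145.15   80.96    6.36] [0.3, 0.2, 0.1, 0.0, 0.5, 0.5, 0.0, 0.1, 0.2, 0.2, 0.2, 0.2, 0.1, 0.0]
(0, 1.5, -2) (1,) 0.02 [ 577.22 -154.27   70.15    6.28] [0.3, 0.1, 0.1, 0.3, 0.0, 0.3, 0.1, 0.2, 0.2, 0.0]
(0, 1.5, -2) (0, 1) 0.02 [ 574.58 -145.69   88.62    6.56] [0.3, 0.2, 0.1, 0.1, 0.4, 0.7, 0.0, 1.1, 0.8, 1.1, 0.8, 1.1, 0.9, 0.1, 2.8, 2.8, 2.8, 2.8, 0.1, 1.3, 1.6, 1.9, 2.0, 0.1]
(0, 1.5, -2) (0, 1) 0.3 [ 574.54 -145.72   88.55    6.54] [0.3, 0.2, 0.0, 0.2, 0.4, 0.7, 0.0, 1.2, 0.8, 1.2, 0.8, 1.2, 0.9, 0.1, 2.8, 2.8, 2.8, 2.8, 0.1, 1.3, 1.6, 1.9, 2.0, 0.1]
(0, 1.5, -2) () 1 [ 579.58 -155.44   72.92    2.83] [ 0.5  2.7  0.1 -0.2  2.2 -0.2 -1.8 -1.4 -0.4  0.2 -1.9  0.7]
```

```bash
python3 - <<'E'
from h import *
k=optics.get_calibration("wrist"); im=optics.capture("wrist"); cv2.imwrite("pics/v2.png",im[:,:,::-1]); np.save("k_v2.npy",k["world_from_camera"])
print(np.abs(k["world_from_camera"]-np.load("kside.npy")).max(), [x["uv"] for x in finder.pinpoint("foot_stop","wrist")])
E
```

```text
1.112437432233719 [[459.3, 228.2]]
```

send_rows --offset '[[0,0.5,0],[0,1,0],[0,1,0]]' --delta_rot '[[0,0,0],[0,0,0],[0,0,0]]'

```text
time: 10.4
tool_pos: [462.8, -152.4, 169.4]
tcp_rot: [3.107, -0.526, 0.062]
contact_force: [0.1, 0.7, -1.2]
grip_width: 55.5
finger_force: 30.0
```

send_rows --offset '[[0,0.5,0],[0,1,0],[0,1,0],[0,1,0],[0,1,0]]' --delta_rot '[[0,0,0],[0,0,0],[0,0,0],[0,0,0],[0,0,0]]'

```text
time: 11.02
tool_pos: [468.1, -265.2, 171.9]
tcp_rot: [3.11, -0.524, 0.069]
contact_force: [-0.4, 0.2, -0.9]
grip_width: 55.5
finger_force: 30.0
```

```bash
python3 - <<'E'
from h import *
k=optics.get_calibration("wrist"); im=optics.capture("wrist")[:,:,::-1]; cv2.imwrite("pics/v3.png",im); np.save("k_v3.npy",k["world_from_camera"])
t,r=tool();print(t,tcpbed(),[x["uv"] for x in finder.pinpoint("foot_stop","wrist")])
for nm in ("v2","v3"):
  i2=cv2.imread(f"pics/{nm}.png").astype(int)
  for v in (60,100,140,180,200,215):
    lo,hi=(430,560) if nm=="v2" else (60,215)
    gr=[u for u in range(lo,hi) if i2[v,u,1]-i2[v,u,2]>12 and i2[v,u,1]>i2[v,u,0]]; d=[u for u in range(lo,hi) if i2[v,u].sum()<150]; print(nm,v,gr,d[:1],d[-1:])
cv2.imwrite("pics/v3z.png",cv2.resize(im[60:310,30:310],None,fx=2.4,fy=2.4,interpolation=2))
E
```

```text
[ 468.23211417 -265.31998962  172.04644739] (array([ -58.2, -116.6,  130.6]), array([ 0.0029, -0.0016,  0.005 ])) [[183.5, 229.7]]
v2 60 [446, 447, 448, 449, 450, 451, 452, 453, 454, 526, 527] [455] [526]
v2 100 [443, 444, 445, 446, 447, 448, 449, 450, 519, 520, 521] [451] [519]
v2 140 [439, 440, 441, 442, 443, 444, 445, 446, 512, 513, 514] [447] [512]
v2 180 [435, 436, 437, 438, 439, 440, 441, 442, 506, 507] [443] [507]
v2 200 [433, 434, 435, 436, 437, 438, 439, 440, 503, 504] [441] [503]
v2 215 [501, 502] [446] [501]
v3 60 [119, 120, 193, 194, 195, 196, 197, 198, 199] [121] [199]
v3 100 [125, 126, 198, 199, 200, 201, 202] [127] [197]
v3 140 [132, 133, 202, 203, 204, 205, 206] [134] [207]
v3 180 [139, 206, 207, 208, 209, 210, 211] [141] [211]
v3 200 [141, 142, 143, 208, 209, 210, 211, 212, 213] [144] [213]
v3 215 [143, 144, 145] [146] [205]
```

View pics/v3z.png

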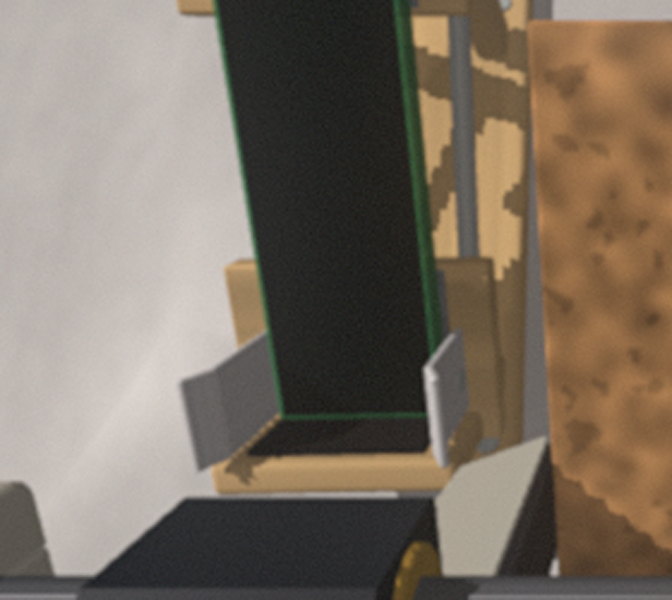

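The mirrored view shows panel_a's lower edge at row 232 between about (146) and (208), with the guides at (118,228) and (216,222). The earlier side view had been taken while the arm was still settling. Refitting on the two settled views.

```bash
cat > fit3.py <<'E'
from h import *
W=optics.get_calibration("wrist"); t3,r3=tool()
def kk(n,b):
    k=dict(W);M=np.load(n).copy();M[:3,3]+=M[:3,:3]@b;k["world_from_camera"]=M;return k
D=[("k_v2.npy",[(453,60),(449,100),(445,140),(441.2,180)],[(527.7,60),(521.4,100),(514.5,140),(507.8,180)],232.6),
("k_v3.npy",[(118.6,60),(124.5,100),(131.5,140),(138.4,180)],[(193.5,60),(198.5,100),(202.5,140),(206.5,180)],232.6)]
def edge(k,o,M,y,z,v,a=110):
    q=proj(k,np.array([o+M@np.array([b,y,z]) for b in np.linspace(-a,a,45)])); return np.interp(v,q[::-1,1],q[::-1,0])
def f(x,vs,usebias):
    o=x[:3];M=bedR(x[3]*.01);b=x[4:7] if usebias else np.zeros(3);res=list(x[4:7]/2)
    for i in vs:
        n,L,Rr,vb=D[i];k=kk(n,b)
        for P,y in ((L,28),(Rr,-28)):
            for p in P: res.append(edge(k,o,M,y,12,p[1])-p[0])
            res.append((proj(k,o+M@np.array([-92,y,12.]))[0,1]-vb)*.7)
    return np.array(res)
for vs,u in (((0,),0),((1,),0),((0,1),0),((0,1),1)):
    s=least_squares(f,(577,-147,84,5,0,0,0),args=(vs,u)); print(vs,u,s.x.round(2),s.fun[3:].round(1).tolist())
k=kk("k_v3.npy",np.zeros(3))
print("cork pred right-view left edge",[edge(k,t3,r3.as_matrix(),-28,-8,v) for v in (100,160)])
im=cv2.imread("pics/v3.png");s=cv2.cvtColor(im,cv2.COLOR_BGR2HSV)[:,:,1]
for v in (100,160): print(v,[int(x) for x in s[v,244:262]],[int(x) for x in s[v,378:396]])
E
python3 fit3.py
```

```text
(0,) 0 [ 579.88 -152.27   70.2     6.31   -0.     -0.      0.  ] [0.2, 0.1, -0.0, -0.3, 0.0, -0.1, -0.3, 0.1, 0.3, -0.0]
(1,) 0 [ 577.31 -140.85   75.14    6.72   -0.     -0.      0.  ] [-0.3, 0.4, 0.1, -0.2, 0.1, 0.4, -0.4, -0.1, 0.1, -0.1]
(0, 1) 0 [ 576.9  -144.94   86.02    6.48    0.     -0.     -0.  ] [-2.3, -2.3, -2.3, -2.5, 0.6, 1.4, 1.3, 1.7, 1.9, 0.5, -1.1, -0.4, -0.8, -1.1, -0.5, 2.2, 1.3, 1.4, 1.5, -0.6]
(0, 1) 1 [ 5.7689e+02 -1.4494e+02  8.6040e+01  6.4800e+00  0.0000e+00  1.0000e-02
 -2.0000e-02] [-2.3, -2.3, -2.3, -2.5, 0.6, 1.4, 1.3, 1.7, 1.9, 0.5, -1.1, -0.4, -0.8, -1.1, -0.5, 2.2, 1.3, 1.4, 1.5, -0.6]
cork pred right-view left edge [np.float64(251.3025635147482), np.float64(254.6694867306818)]
100 [105, 106, 98, 102, 105, 100, 116, 132, 133, 132, 131, 133, 134, 132, 128, 132, 131, 130] [120, 121, 121, 124, 122, 126, 123, 124, 123, 130, 90, 27, 20, 16, 18, 18, 18, 18]
160 [110, 111, 111, 115, 101, 82, 47, 26, 20, 28, 79, 118, 136, 137, 138, 134, 134, 135] [128, 127, 133, 130, 128, 129, 127, 95, 40, 23, 22, 20, 24, 24, 18, 18, 20, 22]
```

```bash
sed -i 's/^B0=.*/B0=np.array([577.0,-145.4,86.0]); BY=.065/' h.py
sed -e 's/(L,28),(Rr,-28)/(L,28+x[7]),(Rr,-28-x[7])/' -e 's/84,5,0,0,0)/84,5,0,0,0,0)/' fit3.py | python3 - | sed -n 3,4p; python3 -c "
from h import *
print(tcpbed()); bt(2,-50,130); bt(2,0,75); bt(2,0,35)"
```

```text
(0, 1) 0 [ 576.82 -144.91   86.73    6.51    0.      0.      0.     -1.27] [-0.3, -0.3, -0.3, -0.5, 0.6, 0.1, 0.0, 0.5, 0.8, 0.5, 0.1, 0.8, 0.4, 0.0, -0.5, 0.1, -0.7, -0.5, -0.3, -0.6]
(0, 1) 1 [ 576.82 -144.92   86.73    6.51    0.     -0.     -0.     -1.27] [-0.3, -0.3, -0.3, -0.5, 0.6, 0.1, 0.0, 0.5, 0.8, 0.5, 0.1, 0.8, 0.4, 0.0, -0.5, 0.1, -0.7, -0.5, -0.3, -0.6]
(array([ -58.8, -116.6,  129. ]), array([ 0.0025, -0.0018, -0.005 ]))
offset [ 0.5037 -0.5576 -0.0062] rot [-0.0004 -0.0003 -0.0008] mm 90.0
offset [ 0.5008 -0.9731  0.4532] rot [-0.0004 -0.0003 -0.0008] mm 142.0
offset [ 0.5002 -0.9722  0.7865] rot [-0.0004 -0.0003 -0.0008] mm 162.0
```

send_rows --offset '[[0.25,-0.5,0],[0.501,-0.973,0],[0.501,-0.973,0.2],[0.501,-0.973,0.453],[0.501,-0.973,0.453],[0.501,-0.973,0.453]]' --delta_rot '[[-0.0004,-0.0003,-0.0008],[-0.0004,-0.0003,-0.0008],[-0.0004,-0.0003,-0.0008],[-0.0004,-0.0003,-0.0008],[-0.0004,-0.0003,-0.0008],[-0.0004,-0.0003,-0.0008]]'

```text
time: 11.88
tool_pos: [541.2, -146.7, 152.5]
tcp_rot: [3.104, -0.523, 0.074]
contact_force: [-0.5, 0.1, -0.5]
grip_width: 55.4
finger_force: 30.0
```

```bash
python3 - <<'E'
from h import *
k=optics.get_calibration("wrist"); im=optics.capture("wrist")[:,:,::-1]; cv2.imwrite("pics/hov.png",im)
print(tcpbed(),get_obs()["contact_force"])
M=bedR(BY); print("hinge",proj(k,B0+M@[108,0,46]),"felt edges",proj(k,np.array([B0+M@[100,45,0],B0+M@[100,-45,0]])),"panel",proj(k,np.array([B0+M@[88,28,12],B0+M@[88,-28,12]])))
cv2.imwrite("pics/hovz.png",cv2.resize(im[0:220,180:460],None,fx=2.6,fy=2.6,interpolation=2))
bt(1,0,35);bt(1,0,14)
E
```

```text
(array([ 2.4, -1.8, 75.8]), array([-0.0017, -0.001 , -0.001 ])) [-0.37242872 -0.23675839 -0.71266331]
hinge [[316.78655288  33.86271257]] felt edges [[243.02746274  58.22290931]
 [391.67246553  58.21103769]] panel [[269.34214191  78.89417981]
 [365.24473694  78.88021304]]
offset [-0.0121 -0.0153  0.3396] rot [ 0.0003 -0.0002 -0.0002] mm 41.0
offset [-0.0123 -0.0156  0.5146] rot [ 0.0003 -0.0002 -0.0002] mm 62.0
```

View pics/hovz.png

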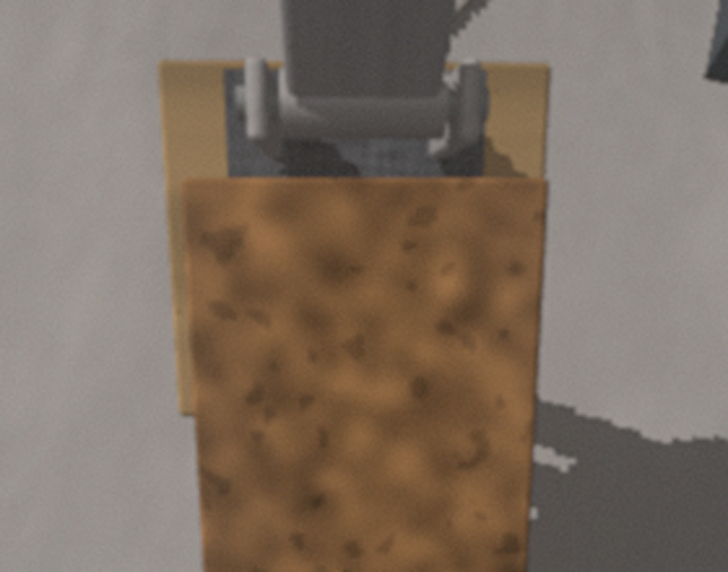

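Hover view: the rack's edges are at (243–391), as predicted, and the cork is at (251–391). It is centred to within about 1 mm, so I'm descending.

send_rows --offset '[[-0.01,-0.008,0.15],[-0.01,-0.008,0.3],[-0.01,-0.008,0.4],[-0.01,-0.008,0.45],[-0.01,-0.008,0.48],[-0.01,-0.008,0.48]]' --delta_rot '[[0,0,0],[0,0,0],[0,0,0],[0,0,0],[0,0,0],[0,0,0]]'

```text
time: 12.68
tool_pos: [569.1, -146.2, 101.6]
tcp_rot: [3.104, -0.523, 0.073]
contact_force: [0.2, -0.1, -1.0]
grip_width: 55.3
finger_force: 30.0
```

```bash
python3 -c "
from h import *
print(tcpbed(),get_obs()['contact_force'],get_obs()['moment'])"
```

```text
(array([ 0.9, -0.9, 17.4]), array([-0.0012, -0.0002, -0.0014])) [ 0.19336288 -0.05329595 -0.969232  ] [0.01962991 0.31174395 0.02320237]
```

Step down 1 mm at a time in separate calls to watch for contact.

send_rows --offset '[[0,0,0.012],[0,0,0.012]]' --delta_rot '[[0,0,0],[0,0,0]]'

```text
time: 12.92
tool_pos: [569.8, -146.2, 100.4]
tcp_rot: [3.104, -0.523, 0.074]
contact_force: [0.5, -0.1, -0.2]
grip_width: 55.6
finger_force: 30.0
```

send_rows --offset '[[0,0,0.012],[0,0,0.012]]' --delta_rot '[[0,0,0],[0,0,0]]'

```text
time: 13.18
tool_pos: [570.4, -146.2, 99.5]
tcp_rot: [3.103, -0.523, 0.074]
contact_force: [-6.6, 0.4, 6.9]
grip_width: 55.4
finger_force: 30.0
```

send_rows --offset '[[0,0,0.01],[0,0,0.01]]' --delta_rot '[[0,0,0],[0,0,0]]'

```text
time: 13.42
tool_pos: [570.8, -146.3, 98.9]
tcp_rot: [3.103, -0.523, 0.074]
contact_force: [-10.0, -1.2, 11.6]
grip_width: 55.7
finger_force: 30.1
```

send_rows --offset '[[0,0,0],[0,0,0],[0,0,0],[0,0,0],[0,0,0]]' --delta_rot '[[0,0,0],[0,0,0],[0,0,0],[0,0,0],[0,0,0]]' --grip 1.0

```text
time: 14.05
tool_pos: [571.1, -146.1, 97.8]
tcp_rot: [3.104, -0.522, 0.073]
contact_force: [-0.8, 0.3, -0.5]
grip_width: 91.6
finger_force: 0.0
```

send_rows --offset '[[0,0,-0.3],[0,0,-0.8],[0,0,-1],[0,0,-1],[0,0,-1],[0,0,-1]]' --delta_rot '[[0,0,0],[0,0,0],[0,0,0],[0,0,0],[0,0,0],[0,0,0]]'

```text
time: 14.8
tool_pos: [511.0, -145.7, 200.4]
tcp_rot: [3.106, -0.521, 0.073]
contact_force: [-0.7, -0.5, -0.3]
grip_width: 91.8
finger_force: 0.0
```

```bash
python3 - <<'E'
from h import *
k=optics.get_calibration("wrist"); im=optics.capture("wrist")[:,:,::-1]; cv2.imwrite("pics/rel.png",im)
print(tcpbed(),get_obs()["contact_force"],get_obs()["grip_width"])
M=bedR(BY);q=lambda z:proj(k,np.array([B0+M@p for p in [[-92,28,z],[-92,-28,z],[88,28,z],[88,-28,z]]])).round(1).tolist()
print("cork pred",q(22))
d=finder.silhouettes("separator","wrist")
for x in d:
    c=max(cv2.findContours(x["region"].astype(np.uint8),0,2)[0],key=cv2.contourArea); print(x["confidence"],x["box"],cv2.approxPolyDP(c,5,True)[:,0].tolist())
cv2.imwrite("pics/relz.png",cv2.resize(im[0:300,170:480],None,fx=2,fy=2,interpolation=2))
cmd((487.5,184.8,200),R.from_euler("xyz",[np.pi,0,.217]))
E
```

```text
(array([ 1.000e-01, -3.000e-01,  1.321e+02]), array([ 0.0002,  0.0018, -0.0017])) [-0.47082353  0.26318887 -1.09195153] 91.74999966489895
cork pred [[287.1, 297.4], [352.3, 297.4], [279.6, 76.1], [359.1, 76.0]]
0.55 [281.6, 72.0, 359.6, 293.4] [[286, 72], [281, 77], [289, 292], [351, 292], [359, 75]]
offset [ 1.8000e-03 -2.7599e+00 -9.3400e-02] rot [ 0.0116 -0.0823 -0.0239] mm 331.0
```

View pics/relz.png

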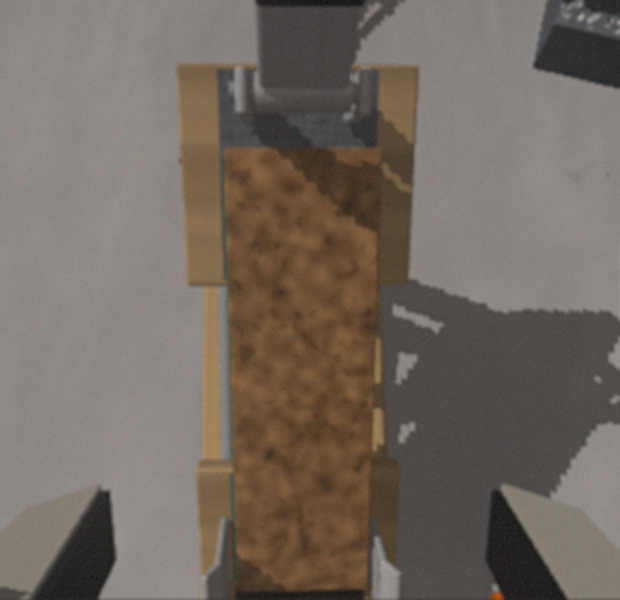

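The cork lies flat between the guides. Its upper end is at (282–360, 74) and its lower end at row 295, all within about 1 mm of the prediction. Next is panel_b.

send_rows --offset '[[0,-0.5,-0.1],[0,-1,-0.1],[0,-1,-0.1]]' --delta_rot '[[0,0,0],[0,0,0],[0,0,0]]'

```text
time: 15.28
tool_pos: [497.6, -21.7, 207.4]
tcp_rot: [3.105, -0.521, 0.08]
contact_force: [0.4, 0.7, 0.6]
grip_width: 91.9
finger_force: 0.0
```

send_rows --offset '[[0,-0.5,0],[0,-1,0],[0,-1,0]]' --delta_rot '[[0,0,0],[0,0,0],[0,0,0]]'

```text
time: 15.65
tool_pos: [492.1, 95.1, 203.8]
tcp_rot: [3.103, -0.522, 0.076]
contact_force: [0.1, 0.2, -0.4]
grip_width: 92.0
finger_force: 0.0
```

send_rows --offset '[[0,-0.4,0],[0,-0.76,0],[0,-0.76,0],[0,-0.76,0],[0,-0.76,0],[0,-0.76,0]]' --delta_rot '[[0.0039,-0.0274,-0.008],[0.0077,-0.055,-0.016],[0.0116,-0.0823,-0.0239],[0.0116,-0.0823,-0.0239],[0.0116,-0.0823,-0.0239],[0.0116,-0.0823,-0.0239]]'

```text
time: 16.4
tool_pos: [486.3, 183.9, 201.3]
tcp_rot: [3.14, -0.003, 0.216]
contact_force: [-0.2, -1.5, 0.1]
grip_width: 91.8
finger_force: 0.0
```

```bash
python3 - <<'E'
from h import *
k=optics.get_calibration("wrist"); im=optics.capture("wrist")[:,:,::-1]; cv2.imwrite("pics/pb.png",im)
print(get_obs()["tool_pos"],get_obs()["tcp_rot"])
for d in finder.silhouettes("panel_b","wrist")[:2]: print(d["box"],round(d["confidence"],2),rect(k,d["region"],42))
cmd((487.5,184.8,32),R.from_euler("xyz",[np.pi,0,.217]))
for v in (60,90,120,150,180,210):
    d=[u for u in range(240,400) if im[v,u].astype(int).sum()<150]; print(v,d[:1],d[-1:],onz(k,(d[0]-1.5,v),42)[:2].round(1) if d else"",onz(k,(d[-1]+1.5,v),42)[:2].round(1) if d else"")
E
```

```text
[486.38515264 184.04602822 201.60320864] [ 3.13982466 -0.00314683  0.21586038]
[282.6, 76.2, 353.0, 265.9] 0.86 (array([488. , 183.4, 178.1,  56.4]), np.float32(0.219))
[114.0, 81.2, 397.1, 242.6] 0.4 (array([533. , 296.3, 145.4,  26.4]), np.float32(-1.421))
offset [ 0.0046 -0.0057  1.4147] rot [ 0.0003 -0.0005 -0.0001] mm 170.0
60 [] []  
90 [290] [349] [557.4 226.2] [568.7 175. ]
120 [291] [356] [533.2 220.6] [545.8 163.1]
150 [292] [349] [507.7 214.8] [519.1 162.8]
180 [293] [348] [480.9 208.7] [492.2 157.1]
210 [293] [348] [452.5 203.2] [464.  150.2]
```

send_rows --offset '[[0.012,0.005,0.5],[0.012,0.005,0.9],[0.012,0.005,0.9]]' --delta_rot '[[0,-0.0005,0],[0,-0.0005,0],[0,-0.0005,0]]'

```text
time: 16.88
tool_pos: [486.2, 183.5, 91.0]
tcp_rot: [3.14, 0.008, 0.216]
contact_force: [0.1, -0.3, 0.3]
grip_width: 91.7
finger_force: 0.0
```

send_rows --offset '[[0,0,0.3],[0,0,0.45],[0,0,0.51],[0,0,0.51]]' --delta_rot '[[0,0,0],[0,0,0],[0,0,0],[0,0,0]]'

```text
time: 17.38
tool_pos: [489.6, 184.2, 33.5]
tcp_rot: [3.14, -0.001, 0.217]
contact_force: [-0.4, 0.2, -0.2]
grip_width: 91.6
finger_force: 0.0
```

send_rows --offset '[[0,0,0],[0,0,0],[0,0,0],[0,0,0],[0,0,0],[0,0,0]]' --delta_rot '[[0,0,0],[0,0,0],[0,0,0],[0,0,0],[0,0,0],[0,0,0]]' --grip 0.4

```text
time: 18.12
tool_pos: [488.8, 184.0, 32.2]
tcp_rot: [3.14, 0.001, 0.217]
contact_force: [-0.0, 0.2, 2.5]
grip_width: 55.6
finger_force: 30.0
```

send_rows --offset '[[0,0,-0.1],[0,0,-0.3],[0,0,-0.6],[0,0,-0.6]]' --delta_rot '[[0,0,0],[0,0,0],[0,0,0],[0,0,0]]'

```text
time: 18.62
tool_pos: [490.5, 184.6, 106.8]
tcp_rot: [3.14, -0.004, 0.217]
contact_force: [0.1, -0.4, -1.8]
grip_width: 55.5
finger_force: 30.0
```

send_rows --offset '[[0,0,-0.4],[0,0,-0.9],[0,0,-0.9],[0,0,-0.9]]' --delta_rot '[[0,0,0],[0,0,0],[0,0,0],[0,0,0]]'

```text
time: 19.12
tool_pos: [487.9, 184.1, 210.5]
tcp_rot: [3.14, 0.004, 0.217]
contact_force: [-0.6, -0.3, -3.3]
grip_width: 55.8
finger_force: 30.0
```

```bash
python3 - <<'E'
from h import *
print(get_obs()["tool_pos"],get_obs()["tcp_rot"])
k=optics.get_calibration("wrist"); im=optics.capture("wrist")[:,:,::-1]; cv2.imwrite("pics/held.png",im)
t,r=tool()
print("pred far end",proj(k,t+r.apply([[90,-28,-10],[90,28,-10]])))
for x in finder.silhouettes("panel_b","wrist")[:2]: print(x["confidence"],x["box"])
bt(1,-.4,132)
E
```

```text
[487.93925526 184.1268087  210.49922018] [3.13997122 0.00426914 0.2166123 ]
pred far end [[247.59590824  66.54584729]
 [392.05398477  66.64724771]]
0.66 [247.9, 68.9, 393.9, 364.2]
offset [-0.3929  2.7272  0.0816] rot [-0.0114  0.0835  0.0237] mm 331.0
```

send_rows --offset '[[-0.07,0.45,0],[-0.14,0.9,0],[-0.14,0.9,0]]' --delta_rot '[[0,0,0],[0,0,0],[0,0,0]]'

```text
time: 19.6
tool_pos: [495.2, 72.1, 210.5]
tcp_rot: [3.14, 0.005, 0.212]
contact_force: [0.4, 0.1, -2.9]
grip_width: 56.1
finger_force: 30.0
```

send_rows --offset '[[-0.05,0.3,0],[-0.1,0.6,0],[-0.14,0.8,0],[-0.14,0.8,0],[-0.14,0.8,0]]' --delta_rot '[[-0.0038,0.0278,0.008],[-0.0076,0.0556,0.016],[-0.0114,0.0835,0.0237],[-0.0114,0.0835,0.0237],[-0.0114,0.0835,0.0237]]'

```text
time: 20.23
tool_pos: [500.3, -21.6, 212.4]
tcp_rot: [3.106, -0.525, 0.075]
contact_force: [0.9, 0.6, -1.5]
grip_width: 55.4
finger_force: 30.0
```

```bash
python3 -c "
from h import *
print(tcpbed());bt(1,-.4,100)"
```

```text
(array([  4.9, 123.7, 147.8]), array([ 0.0014, -0.0029, -0.0003]))
offset [-0.033   1.0349  0.3967] rot [-0.0002 -0.0005 -0.    ] mm 133.0
```

send_rows --offset '[[-0.03,0.5,0],[-0.03,1,0.1],[-0.03,1,0.3],[-0.03,1,0.4],[-0.03,1,0.4],[-0.03,1,0.4]]' --delta_rot '[[0,-0.0005,0],[0,-0.0005,0],[0,-0.0005,0],[0,-0.0005,0],[0,-0.0005,0],[0,-0.0005,0]]'

```text
time: 20.98
tool_pos: [528.3, -140.9, 173.6]
tcp_rot: [3.105, -0.524, 0.077]
contact_force: [0.0, -0.3, -2.9]
grip_width: 55.5
finger_force: 30.0
```

```bash
python3 -c "
from h import *
print(tcpbed());bt(1,-.4,29)"
```

```text
(array([  1.9,   4.4, 100.3]), array([ 0.0015, -0.0018,  0.0017]))
offset [-0.0085  0.0409  0.5937] rot [-0.0002 -0.0003  0.0003] mm 71.0
```

send_rows --offset '[[-0.008,0.04,0.1],[-0.008,0.041,0.3],[-0.008,0.041,0.45],[-0.008,0.041,0.55],[-0.008,0.041,0.59],[-0.008,0.041,0.59],[-0.008,0.041,0.59]]' --delta_rot '[[0,0,0],[0,0,0],[0,0,0],[0,0,0],[0,0,0],[0,0,0],[0,0,0]]'

```text
time: 21.85
tool_pos: [562.8, -147.1, 112.0]
tcp_rot: [3.104, -0.524, 0.075]
contact_force: [0.6, 0.6, -3.1]
grip_width: 55.8
finger_force: 30.0
```

send_rows --offset '[[0,0,0.012],[0,0,0.012],[0,0,0.012]]' --delta_rot '[[0,0,0],[0,0,0],[0,0,0]]'

```text
time: 22.22
tool_pos: [563.4, -147.0, 110.4]
tcp_rot: [3.105, -0.524, 0.075]
contact_force: [-0.1, 0.4, -2.6]
grip_width: 56.2
finger_force: 30.0
```

```bash
python3 -c "
from h import *
print(tcpbed(),get_obs()['contact_force'])"
```

```text
(array([ 0.3, -1.6, 27.9]), array([ 0.0004, -0.0014, -0.0005])) [-0.06896191  0.40852537 -2.57322062]
```

send_rows --offset '[[0,-0.008,0.008],[0,-0.008,0.012]]' --delta_rot '[[0,0,0],[0,0,0]]'

```text
time: 22.48
tool_pos: [564.1, -145.9, 108.9]
tcp_rot: [3.105, -0.524, 0.075]
contact_force: [0.1, 0.1, -2.6]
grip_width: 55.6
finger_force: 30.0
```

send_rows --offset '[[0,0,0.008],[0,0,0.008]]' --delta_rot '[[0,0,0],[0,0,0]]'

```text
time: 22.72
tool_pos: [564.6, -146.0, 108.1]
tcp_rot: [3.105, -0.524, 0.074]
contact_force: [0.1, 0.0, -2.7]
grip_width: 56.0
finger_force: 30.0
```

send_rows --offset '[[0,0,0.006],[0,0,0.006]]' --delta_rot '[[0,0,0],[0,0,0]]'

```text
time: 22.98
tool_pos: [564.7, -146.0, 108.0]
tcp_rot: [3.105, -0.524, 0.075]
contact_force: [-7.0, 0.4, 6.0]
grip_width: 55.7
finger_force: 30.0
```

Contact is light at about 10 N. One small step, then release and retreat.

send_rows --offset '[[0,0,0.003],[0,0,0.003]]' --delta_rot '[[0,0,0],[0,0,0]]'

```text
time: 23.22
tool_pos: [564.7, -145.9, 107.9]
tcp_rot: [3.105, -0.524, 0.075]
contact_force: [-10.7, 0.6, 9.2]
grip_width: 55.4
finger_force: 30.0
```

send_rows --offset '[[0,0,0],[0,0,0],[0,0,0],[0,0,0],[0,0,0]]' --delta_rot '[[0,0,0],[0,0,0],[0,0,0],[0,0,0],[0,0,0]]' --grip 1.0

```text
time: 23.85
tool_pos: [565.2, -146.0, 107.1]
tcp_rot: [3.105, -0.524, 0.075]
contact_force: [0.1, 0.9, 0.5]
grip_width: 91.7
finger_force: 0.0
```

send_rows --offset '[[0,0,-0.2],[0,0,-0.6],[0,0,-1],[0,0,-1],[0,0,-1],[0,0,-1]]' --delta_rot '[[0,0,0],[0,0,0],[0,0,0],[0,0,0],[0,0,0],[0,0,0]]'

```text
time: 24.6
tool_pos: [504.8, -145.7, 209.7]
tcp_rot: [3.107, -0.522, 0.074]
contact_force: [-0.3, -0.6, -0.3]
grip_width: 92.1
finger_force: 0.0
```

```bash
python3 - <<'E'
from h import *
k=optics.get_calibration("wrist"); im=optics.capture("wrist")[:,:,::-1]; cv2.imwrite("pics/rel2.png",im)
print(tcpbed(),get_obs()["contact_force"],get_obs()["grip_width"])
M=bedR(BY);P=lambda L:proj(k,np.array([B0+M@p for p in L])).round(1).tolist()
print("pb pred",P([[-92,28,34],[-92,-28,34],[88,28,34],[88,-28,34]]),"hinge",P([[108,0,46]]))
for a in (1.8,1.9,2.,2.1,2.2,2.3): print(a,P([[108-70*np.cos(a),0,46+70*np.sin(a)]]))
for n in ("keeper_tip","keeper_hinge"): print(n,[(x["uv"],x["confidence"]) for x in finder.pinpoint(n,"wrist")])
cv2.imwrite("pics/rel2z.png",cv2.resize(im[0:300,170:480],None,fx=2,fy=2,interpolation=2))
E
```

```text
(array([ -0.7,  -0.3, 143.2]), array([ 0.002 ,  0.0008, -0.001 ])) [-0.15693141 -0.0405706   0.8408342 ] 91.7886077852268
pb pred [[287.1, 297.4], [352.5, 297.5], [279.8, 75.2], [359.6, 75.2]] hinge [[319.6, 42.5]]
1.8 [[319.3, -11.0]]
1.9 [[319.3, -26.5]]
2.0 [[319.3, -41.1]]
2.1 [[319.3, -54.3]]
2.2 [[319.3, -65.9]]
2.3 [[319.3, -75.8]]
keeper_tip []
keeper_hinge [([320.0, 48.2], 0.86)]
```

View pics/rel2z.png

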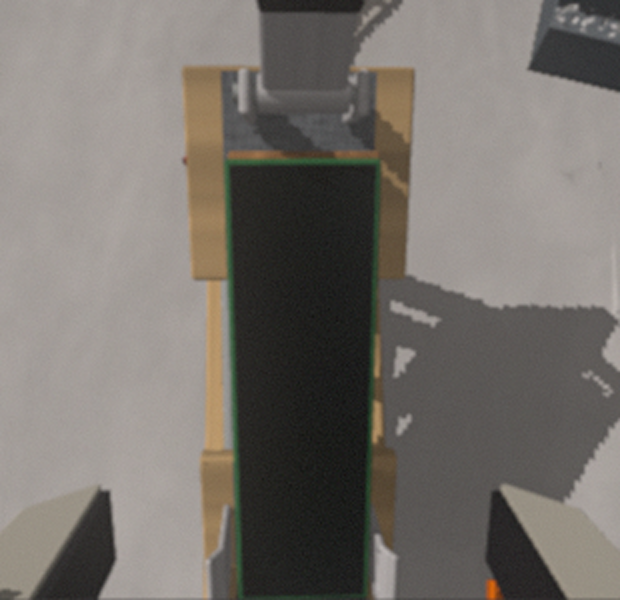

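panel_b sits squared on the cork, with its top edge at (285–359, 80) and its sides parallel to the rack. Next the keeper: raise, shut the fingers, straighten the tool and go behind the bar.

```bash
cat >> h.py <<'E'
def arc(th,s=50,extra=0):
    ex=np.array([np.cos(np.pi/6),-np.sin(np.pi/6)])  # world horizontal in bed (x,z)
    d=np.array([-np.cos(th),np.sin(th)]); n=np.array([np.sin(th),np.cos(th)])
    p=np.array([108,46])+s*d+n*(3+9.5*abs(n@ex)+extra)
    return B0+bedR(BY)@[p[0],0,p[1]]
DOWN=R.from_euler("xyz",[np.pi,0,BY])
E
python3 -c "
from h import *
cmd((545,-146,310),DOWN)
for th in np.arange(2.6,-.05,-.2): print(round(th,2),arc(th).round(1))"
```

```text
offset [ 0.7043  0.046  -0.5556] rot [ 0.0051 -0.0831 -0.0001] mm 108.0
2.6 [ 681.4 -135.2  217.9]
2.4 [ 673.8 -135.5  223.7]
2.2 [ 664.9 -135.8  228.1]
2.0 [ 655.  -136.3  230.6]
1.8 [ 644.4 -136.9  231.1]
1.6 [ 633.6 -137.6  229.1]
1.4 [ 623.2 -138.3  224.7]
1.2 [ 614. -139.  218.]
1.0 [ 606.3 -139.7  209.2]
0.8 [ 600.8 -140.4  198.8]
0.6 [ 597.8 -140.9  187.3]
0.4 [ 597.3 -141.3  177.7]
0.2 [ 598.1 -141.5  169.6]
-0.0 [ 600.2 -141.6  161.5]
```

send_rows --offset '[[0.35,0.023,-0.28],[0.7,0.046,-0.556],[0.7,0.046,-0.556],[0.7,0.046,-0.556],[0.7,0.046,-0.556]]' --delta_rot '[[0.0017,-0.028,0],[0.0034,-0.055,0],[0.0051,-0.0831,0],[0.0051,-0.0831,0],[0.0051,-0.0831,0]]' --grip 0.0

```text
time: 25.38
tool_pos: [545.4, -145.8, 309.3]
tcp_rot: [3.142, -0.0, 0.066]
contact_force: [-0.3, -0.2, -0.1]
grip_width: 46.3
finger_force: 0.0
```

```bash
python3 - <<'E'
from h import *
k=optics.get_calibration("wrist"); im=optics.capture("wrist")
print(get_obs()["tool_pos"],get_obs()["tcp_rot"],get_obs()["grip_width"])
M=bedR(BY);P=lambda L:proj(k,np.array([B0+M@p for p in L])).round(1).tolist()
print("hinge",P([[108,0,46]]))
for a in (1.7,1.9,2.1,2.3,2.5): print(a,P([[108-70*np.cos(a),0,46+70*np.sin(a)]]))
for n in ("keeper_tip","keeper_hinge"): print(n,[(x["uv"],x["confidence"]) for x in finder.pinpoint(n,"wrist")])
print([(x["box"],x["confidence"]) for x in finder.silhouettes("keeper","wrist")])
cv2.imwrite("pics/kp.png",im[:,:,::-1])
cmd((705,-133,300),DOWN)
E
```

```text
[ 544.67391369 -145.85168784  309.42755955] [-3.14158687e+00 -6.12689489e-04  6.52964626e-02] 42.70654935899501
hinge [[318.9, 56.9]]
1.7 [[314.7, 97.6]]
1.9 [[314.5, 73.7]]
2.1 [[314.5, 47.3]]
2.3 [[314.8, 20.3]]
2.5 [[315.3, -5.2]]
keeper_tip [([321.7, 42.8], 0.67)]
keeper_hinge []
[([293.7, 31.6, 345.1, 68.3], 0.87)]
offset [ 1.3478 -0.0244  0.0912] rot [ 0.0001 -0.0003 -0.0002] mm 162.0
```

send_rows --offset '[[0.4,0.005,0],[0.68,0.005,0],[0.68,0.005,0]]' --delta_rot '[[0,0,0],[0,0,0],[0,0,0]]'

```text
time: 25.95
tool_pos: [626.6, -141.5, 309.9]
tcp_rot: [3.141, -0.001, 0.065]
contact_force: [-0.6, 0.0, -0.5]
grip_width: 2.1
finger_force: 0.0
```

send_rows --offset '[[0.4,0,0],[0.67,0,0],[0.67,0,0],[0.67,0,0.3],[0.67,0,0.6],[0.67,0,0.65],[0.67,0,0.65]]' --delta_rot '[[0,0,0],[0,0,0],[0,0,0],[0,0,0],[0,0,0],[0,0,0],[0,0,0]]'

```text
time: 26.82
tool_pos: [705.8, -136.9, 234.9]
tcp_rot: [3.14, -0.003, 0.064]
contact_force: [-0.3, -0.4, -0.1]
grip_width: 0.4
finger_force: 0.0
```

```bash
python3 - <<'E'
from h import *
t,r=tool(); print(t,get_obs()["contact_force"],get_obs()["grip_width"])
for th in np.arange(2.4,-.01,-.2): print(round(th,1),(r.inv().apply(arc(th)+[0,-2,0]-t)/120).round(3))
E
```

```text
[ 705.78864535 -136.92304994  234.93025093] [-0.33931061 -0.43094696 -0.13178267] 0.41835507693993146
2.4 [-0.267 -0.013  0.093]
2.2 [-0.341 -0.014  0.056]
2.0 [-0.424 -0.016  0.034]
1.8 [-0.512 -0.016  0.031]
1.6 [-0.602 -0.017  0.047]
1.4 [-0.688 -0.016  0.083]
1.2 [-0.766 -0.015  0.139]
1.0 [-0.83  -0.013  0.212]
0.8 [-0.877 -0.011  0.299]
0.6 [-0.902 -0.008  0.394]
0.4 [-0.907 -0.006  0.474]
0.2 [-0.901 -0.004  0.542]
-0.0 [-0.883 -0.001  0.609]
```

First part of the arc, down to 1.2 rad.

send_rows --offset '[[-0.26,-0.013,0.06],[-0.341,-0.014,0.056],[-0.424,-0.016,0.034],[-0.512,-0.016,0.031],[-0.602,-0.017,0.047],[-0.688,-0.016,0.083],[-0.766,-0.015,0.139],[-0.766,-0.015,0.139]]' --delta_rot '[[0,0,0],[0,0,0],[0,0,0],[0,0,0],[0,0,0],[0,0,0],[0,0,0],[0,0,0]]'

```text
time: 27.82
tool_pos: [614.0, -140.7, 216.5]
tcp_rot: [3.14, -0.001, 0.064]
contact_force: [0.9, -0.4, 0.9]
grip_width: 0.1
finger_force: 0.0
```

```bash
python3 - <<'E'
from h import *
t,r=tool(); print(t,get_obs()["contact_force"])
for th in np.arange(1.2,-.01,-.1): print(round(th,1),(r.inv().apply(arc(th)+[0,-2,0]-t)/120).round(3))
E
```

```text
[ 614.00017884 -140.71502405  216.51696418] [ 0.88483543 -0.356193    0.92618768]
1.2 [-0.     0.003 -0.012]
1.1 [-0.035  0.003  0.022]
1.0 [-0.065  0.004  0.061]
0.9 [-0.09   0.005  0.103]
0.8 [-0.111  0.007  0.148]
0.7 [-0.126  0.008  0.195]
0.6 [-0.136  0.01   0.243]
0.5 [-0.14   0.011  0.289]
0.4 [-0.141  0.012  0.323]
0.3 [-0.139  0.013  0.357]
0.2 [-0.134  0.014  0.391]
0.1 [-0.127  0.015  0.425]
-0.0 [-0.116  0.016  0.458]
```

send_rows --offset '[[-0.035,0.003,0.022],[-0.065,0.004,0.061],[-0.09,0.005,0.103],[-0.111,0.007,0.148],[-0.126,0.008,0.195],[-0.136,0.01,0.243],[-0.14,0.011,0.289],[-0.14,0.012,0.323]]' --delta_rot '[[0,0,0],[0,0,0],[0,0,0],[0,0,0],[0,0,0],[0,0,0],[0,0,0],[0,0,0]]'

```text
time: 28.82
tool_pos: [597.7, -143.2, 177.2]
tcp_rot: [3.14, -0.001, 0.064]
contact_force: [0.2, 0.6, 0.8]
grip_width: 0.3
finger_force: 0.4
```

send_rows --offset '[[0.001,0,0.034],[0.005,0,0.05],[0.005,0,0.05]]' --delta_rot '[[0,0,0],[0,0,0],[0,0,0]]'

```text
time: 29.2
tool_pos: [598.4, -143.2, 171.4]
tcp_rot: [3.14, -0.001, 0.064]
contact_force: [0.1, 0.2, 0.2]
grip_width: 0.7
finger_force: 0.0
```

```bash
python3 - <<'E'
from h import *
t,r=tool(); print(t,get_obs()["contact_force"])
for th in np.arange(.4,-.11,-.1): print(round(th,1),(r.inv().apply(arc(th)+[0,-2,0]-t)/120).round(3))
im=optics.capture("scene"); cv2.imwrite("pics/sc2.png",cv2.resize(im[130:250,270:400,::-1],None,fx=4.5,fy=4.5,interpolation=2))
im=optics.capture("wrist"); cv2.imwrite("pics/kw.png",im[:,:,::-1])
E
```

```text
[ 598.42623165 -143.15186631  171.43181895] [0.06592891 0.24009558 0.19063186]
0.4 [-0.01   0.    -0.053]
0.3 [-0.008  0.002 -0.019]
0.2 [-0.003  0.003  0.015]
0.1 [0.005 0.004 0.049]
0.0 [0.015 0.005 0.083]
-0.1 [0.028 0.006 0.116]
```

View pics/kw.png

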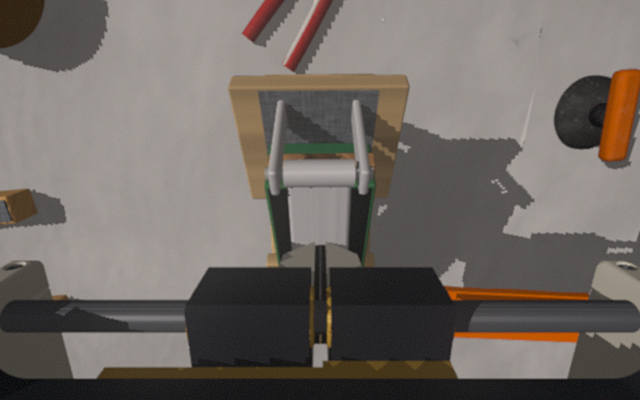

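The bar has swung over. It runs from the hinge at (320,173) to under the fingers at (318,250), and the bystanders are untouched. Pressing down the rest in small steps.

send_rows --offset '[[0.002,0.003,0.03],[0.005,0.004,0.049],[0.005,0.004,0.049]]' --delta_rot '[[0,0,0],[0,0,0],[0,0,0]]'

```text
time: 29.68
tool_pos: [599.0, -143.6, 165.4]
tcp_rot: [3.14, -0.001, 0.064]
contact_force: [0.1, 0.3, 0.5]
grip_width: 0.5
finger_force: 0.1
```

send_rows --offset '[[0.006,0,0.017],[0.006,0,0.017]]' --delta_rot '[[0,0,0],[0,0,0]]'

```text
time: 29.92
tool_pos: [599.8, -143.5, 163.5]
tcp_rot: [3.14, -0.001, 0.064]
contact_force: [-0.0, -0.6, 0.4]
grip_width: 0.9
finger_force: 0.1
```

send_rows --offset '[[0.004,0,0.01],[0.004,0,0.01]]' --delta_rot '[[0,0,0],[0,0,0]]'

```text
time: 30.18
tool_pos: [600.3, -143.5, 162.4]
tcp_rot: [3.14, -0.002, 0.064]
contact_force: [0.4, -0.1, 0.4]
grip_width: 0.9
finger_force: 0.3
```

send_rows --offset '[[0.003,0,0.01],[0.003,0,0.01]]' --delta_rot '[[0,0,0],[0,0,0]]'

```text
time: 30.42
tool_pos: [600.6, -143.6, 161.9]
tcp_rot: [3.14, -0.002, 0.064]
contact_force: [-2.5, 0.1, 3.9]
grip_width: 0.8
finger_force: 2.4
```

send_rows --offset '[[0.003,0,0.01],[0.003,0,0.01]]' --delta_rot '[[0,0,0],[0,0,0]]'

```text
time: 30.68
tool_pos: [600.8, -143.6, 161.5]
tcp_rot: [3.14, -0.002, 0.064]
contact_force: [-5.2, 0.2, 10.7]
grip_width: 0.5
finger_force: 5.5
```

send_rows --offset '[[0.003,0,0.01],[0.003,0,0.01]]' --delta_rot '[[0,0,0],[0,0,0]]'

```text
time: 30.92
tool_pos: [601.0, -143.6, 161.3]
tcp_rot: [3.139, -0.002, 0.064]
contact_force: [-7.6, 2.0, 16.1]
grip_width: 0.3
finger_force: 8.7
```

Firm contact along the bed normal, at the predicted height for a shut keeper. Retreat and check.

send_rows --offset '[[-0.05,0,-0.15],[-0.2,0,-0.6],[-0.3,0,-1],[-0.3,0,-1],[-0.3,0,-1],[-0.3,0,-1]]' --delta_rot '[[0,0,0],[0,0,0],[0,0,0],[0,0,0],[0,0,0],[0,0,0]]'

```text
time: 31.68
tool_pos: [564.8, -145.4, 277.3]
tcp_rot: [-3.142, 0.001, 0.064]
contact_force: [-0.5, 0.8, -0.2]
grip_width: 0.2
finger_force: 0.0
```

```bash
python3 - <<'E'
from h import *
k=optics.get_calibration("wrist"); im=optics.capture("wrist")[:,:,::-1]
print(get_obs()["contact_force"])
M=bedR(BY)
for a in (0,.1,.2): print(a,proj(k,B0+M@[108-70*np.cos(a),0,46+70*np.sin(a)]).round(1))
print("hinge",proj(k,B0+M@[108,0,46]),[(x["uv"],x["confidence"]) for n in("keeper_tip","keeper_hinge") for x in finder.pinpoint(n,"wrist")])
cv2.imwrite("pics/fin.png",cv2.resize(im[0:300,170:480],None,fx=2,fy=2,interpolation=2))
E
```

```text
[ 0.56918835  0.6343339  -0.14163764]
0 [[318.5 161.7]]
0.1 [[318.2 167.2]]
0.2 [[317.8 172.1]]
hinge [[317.27439608  84.2554835 ]] [([319.6, 167.8], 0.58), ([316.0, 86.5], 0.91)]
```

View pics/fin.png

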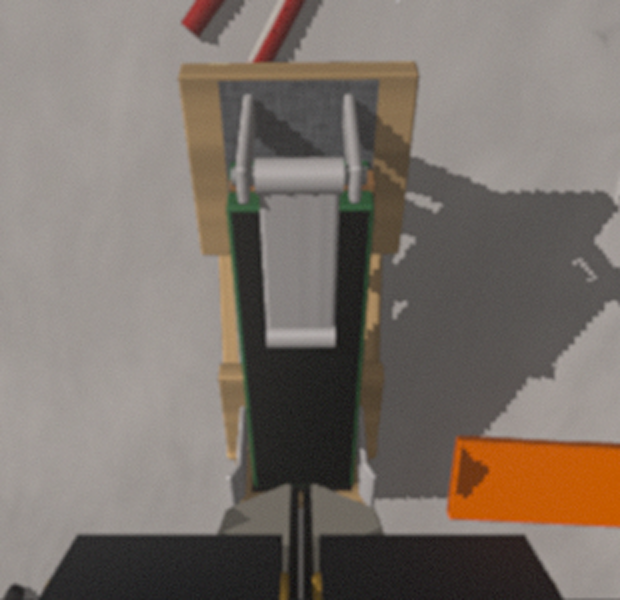

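The keeper lies along the stack, from its pin at (316,86) to its end at (320,170), with the glass straight beneath it. Contact force built up only at the shut height. Handing in.

```bash
python3 -c "
from plant import ticket
print(ticket.close_job())"
```

```text
the job is handed in; nothing more can be done
None
```

The job is handed in with no verdict returned: by the camera and contact-force checks, the cork and second panel lie straight on the first panel, the keeper rests on the stack, and I saw no bystander moved (about 32 s of the 72 s used).

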